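# Turn the reversible block plate over onto the dry bath

### The job

Lift the pipette off the dry bath's seat and lay it lengthwise along the middle of the blue mat. Turn the aluminium block plate, left leaning blue smooth face up in the white V stand, over so that its wells face up, and lay it flat and fully home on the dry bath's seat between the orange corner guides. Drop neither of them, leave the rack, bottle, jar and tip box where they stand, and let go of everything.

Things in the scene. Friction and masses are not known exactly. Their poses are not given: they have to be found in the camera images.
- plate_center (a point): Centre of the loose block plate: aluminium slab 60 (its x) x 120 (its y) x 14 mm (its z), 0.17 to 0.35 kg. Its +z face has 18 dark wells in 3 rows of 6, its -z face is smooth and blue. It starts leaning on the V stand's +y wall, 120 mm side up the slope, blue face up. It overhangs the wall by about 12 mm (8 to 16) at each long side and 48 mm at the top edge.
- plate_wells (a point): Centre of the plate's wells face, 7 mm from plate_center along the plate's +z. Same axes as plate_center.
- stand_valley (a point): Bottom line of the fixed white V stand, mid-valley, 30 mm above the bench. z up; the valley runs along x. Two walls rise from it, to +y and -y, each 50 degrees from the horizontal, 36 mm wide (x), 74 mm long up the slope (top edge 57 mm above the valley, 48 mm out), 6 mm thick, on a base 80 (x) x 130 (y) x 8 mm.
- stand: The same V stand; origin on the bench under the valley, same axes. A plate tipped past upright from one wall to the other lies there with its other face up: its lower edge is stopped in the valley by the opposite wall, its centre is about 62 mm up the slope and 7 mm off the wall.
- bath_seat (a point): Centre of the top of the fixed dry bath's dark seat, 80 mm above the bench, z up. The plate's 120 mm side goes along the seat's y, either end first. Orange corner guides 5 mm high leave 66 (x) x 126 mm (y). Within 45 mm of the centre along y the seat is 50 mm wide, so the plate overhangs it by 5 mm each side there; beyond, the seat and its guides are 74 mm wide.
- bath: The same dry bath; origin on the bench under the seat, same axes. Fingers can pass 30 mm down beside the middle of the seat, to its cream body 140 (x) x 180 (y) x 50 mm high; a control panel 30 mm high reaches 120 mm out along -x.
- pipette_center (a point): Centre (half-way up) of the loose pipette lying across the dry bath's seat: its grey-white body is 120 (its x) x 24 x 24 mm about this point and does not roll; a thin grey shaft reaches 105 mm along +x, a plunger with blue button 95 mm along -x. 0.12 kg, centre of mass near this point.
- mat_top (a point): Centre of the top face of the fixed blue mat, 250 (its x) x 120 (its y) mm, 3 mm above the bench, z up.
- rack: Bystander: red tube rack with yellow-capped tubes, 70 (x) x 180 (y) x 57 mm high; origin at the centre of its underside.
- bottle: Bystander: amber bottle, 68 mm across, 150 mm high, standing; origin at the centre of its underside.
- jar: Bystander: pale jar with white label and blue cap, 64 mm across, 80 mm high, standing; origin at the centre of its underside.
- tipbox: Bystander: orange tip box with pale lid, 70 (x) x 120 (y) x 57 mm high; origin at the centre of its underside.
There are look-alikes about, which are no part of the job. Of the things that look like the part that bears pipette_center, the smaller one is meant.

How it is judged:
By the outcome, as a careful person would: the job done as asked, in the order asked, and still so for the second after the job is handed in, with the robot touching nothing.
It also fails if it takes over 67 s, if anything falls off the work surface, if the arm or the gripper's body presses on something with over 40 N, if the wrist force passes 120 N, or if a joint passes its speed limit or range.

### The arm

A 7-joint arm with a two-finger parallel gripper is mounted at the origin on the work surface. World frame = base frame: x ahead of the robot, y to its left, z up, the work surface at z = 0. Lengths are in m, angles in rad, forces in N, time in s.
With the tool pointing down it reaches from about 0.4 to 0.875 m from the base axis. Payload 19.3 kg.
Tool frame: the origin (TCP) lies at the very end of the fingers, on their centre line; the grasp point (between the pads) lies bot.grasp_offset behind it (bot.grasp_offset is the distance from the TCP to the grasp point, in m); z points along the fingers, y is the direction in which the jaws open and shut (so a half turn about z gives the same grasp; the last joint's range is limited). The gripper opens to 85 mm and grips with 20 to 120 N. Pads are 22 mm wide; open, the fingers measure 114 mm over their backs; the gripper's body (76 mm by 85 mm) begins 54 mm behind the grasp point. The pads swing forward as they close: fully open they stand 13 mm farther back than shut.
Start: joints at [1.209, 0.521, -0.036, 1.599, 0.021, 1.021, -0.113], TCP at [0.18, -0.599, 0.231] pointing down, gripper open.
Joint ranges: [-2.91, 2.91], [-0.3, 2.13], [-1.5, 1.42], [0.17, 2.43], [-1.26, 4.41], [0.16, 1.93], [-2.52, 2.52]. Speed limits (rad/s): [1.89, 1.89, 2.39, 2.39, 3.01, 3.01, 3.01].

### API

Orientations are given as [roll, pitch, yaw] about the fixed x, y, z axes, in that order (R = Rz(yaw) Ry(pitch) Rx(roll)).
In Python, from workcell import bot gives the robot as it stands. The module is installed in compiled form; this text tells all that it offers.
- The arm moves only by the shell command python3 -m handwheel 'ROWS' [OPENING] [FORCE]. ROWS is JSON, a list of rows, each a list of 6 numbers: the shift along the tool's x, y, z as a fraction of full scale, then the turn, a rotation vector about the tool's x, y, z as a fraction of full scale. In form: [[x, y, z, rx, ry, rz], ...]. A call has 1 to 8 rows; each row shifts and turns the commanded pose from where the row before left it, along the tool's axes as they then stand; what a row does not reach is not made up. Full scale, the value 1, is 0.025 m for a shift and 360 degrees for a turn. A row lasts 1/8 s, in which the tool goes at most 62.5 mm and 10.7 degrees, less where a joint would pass 70% of its speed; a pose out of reach is approached as far as the arm can. A call with a number of a shift or a turn outside -1 to 1 is refused whole. A call with a gripper value outside its range is refused whole. OPENING is the closure, from -1 (fully open) to 1 (shut), set as the call begins (- or left out, the last holds). The fingers move at their own pace and stop on an object; FORCE is the grip in N (left out, the last holds). Time passes only in rows, so rows that do not move let the fingers close. It gives the time, the measured TCP pose, the force and the opening at its end, in the units of the state.
- bot.observe(): the state, without advancing time (a new reading comes with each control period).
- bot.grab_frame(name): name is "scene" or "top" or "wrist"; returns a dict with "pixels" (420x560x3 uint8, blue, green, red), "vertical_fov" (degrees; the focal length in pixels is half the picture's height over the tangent of half this angle, whatever the lens; pixels are square), "cx", "cy" (the principal point, pixels), "R" (3x3) and "t" (3): a world point X has camera coordinates R X + t. Camera axes: x right, y down, z forward; pixel columns grow to the right and rows downward; lengths in m; the calibration is good to about 2 mm. A picture is of the moment at which its call begins. There is no depth.
- bot.job_done(): hands the job in, once; it reports no verdict.
Trained networks look in a picture, given as the dict that the camera call returned (one of the last four; its "shot" number tells which), for a name from the list of things; names that differ only in an ending like _2 or _b are one class to them, and where a whole thing is asked for, a point or a joint stands for the part that bears it (a point fixed in the world has none). Each returns a list of dicts, best first, with "score" (0 to 1); they miss things now and then, are a little off and sometimes report something else, mostly with a low value. They report only what shows in the picture. A call takes as long as a camera call. They do not tell look-alikes from the thing itself.
- bot.trace(picture, thing): "region" (420x560 bool, what is visible of it) and "point" ([column, row] in pixels, amid what is visible of it).
The state is a dict: "clock": time; "qpos": joint angles; "qd": joint speeds; "joint_efforts": joint torques, N m; "position": TCP position; "tool_rot": TCP orientation; "force": force on the tool from outside, world axes, zero at the start; "moment": the same for the moment, N m; "grip_width": finger opening in m.
Only numpy, scipy, OpenCV 4.12 (cv2) and the standard library are available. Lean on these libraries where they do the work, as an engineer would, in place of code of your own. Each camera call takes 0.05 s, during which the arm holds its last target.

## Working session

There is one attempt and no reset: what is moved stays moved. The work goes in short steps, Python scripts to look and compute and a shell command to move; the robot and the scene stay as the last step left them, time stands still between calls to the robot, and variables do not carry over. Pictures are saved under pics/ and viewed, and the job is handed in when it is done.

```bash
mkdir -p pics; ls; python3 - <<'E'
from workcell import bot
import cv2
s=bot.observe()
print({k:(v if not hasattr(v,'__len__') else [round(float(x),4) for x in __import__('numpy').ravel(v)]) for k,v in s.items()}, bot.grasp_offset)
for n in ["scene","top","wrist"]:
    f=bot.grab_frame(n); cv2.imwrite(f"pics/{n}0.png",f["pixels"]); print(n,f["vertical_fov"],f["cx"],f["cy"],f["R"],f["t"],f["shot"], [k for k in f])
E
```

```text
pics
{'clock': 0.0, 'qpos': [1.2088, 0.522, -0.0363, 1.6, 0.0212, 1.0211, -0.1128], 'qd': [-0.0013, 0.0012, 0.0006, 0.0012, 0.0003, 0.0004, -0.0007], 'joint_efforts': [0.004, -92.7099, 1.98, -36.9939, 0.0177, 0.0077, -0.0001], 'position': [0.1797, -0.5983, 0.2308], 'tool_rot': [-3.1405, 0.0001, 0.2918], 'force': [-0.3508, -0.9115, 0.2491], 'moment': [0.0269, 0.0045, 0.0094], 'grip_width': 0.0852429278872259} 0.0187
scene 44.39477643530604 286.05840800161246 207.1320290474246 [[ 6.98558676e-01  7.15552750e-01 -1.95834173e-04]
 [ 4.62201369e-01 -4.51433176e-01 -7.63267962e-01]
 [-5.46246896e-01  5.33096942e-01 -6.46082022e-01]] [-0.31279041 -0.22414505  1.74556097] 1 ['pixels', 'vertical_fov', 'cx', 'cy', 'R', 't', 'shot']
top 44.78273511744879 284.4850571869137 212.45554535367359 [[-0.02406026 -0.9995626  -0.01719609]
 [-0.98705781  0.02648024 -0.15816347]
 [ 0.15854964  0.01316808 -0.98726319]] [-0.07730813  0.52880761  1.53730678] 2 ['pixels', 'vertical_fov', 'cx', 'cy', 'R', 't', 'shot']
wrist 65.99063760747984 276.4324061075437 211.5410572387007 [[ 0.28808693 -0.95760258 -0.00179301]
 [-0.92032612 -0.27738898  0.27578104]
 [-0.264586   -0.07779876 -0.96121881]] [-0.62424493 -0.03642349  0.37898537] 3 ['pixels', 'vertical_fov', 'cx', 'cy', 'R', 't', 'shot']
```

View pics/scene0.png

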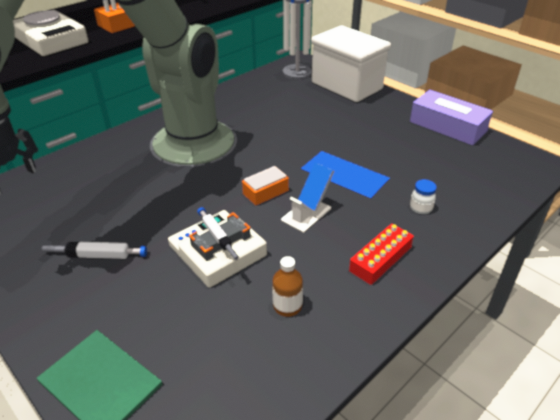

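View pics/top0.png

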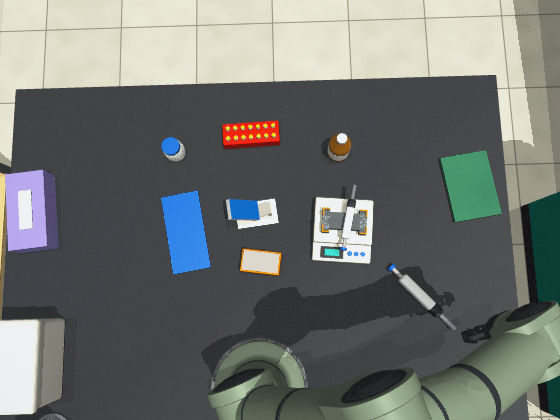

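View pics/wrist0.png

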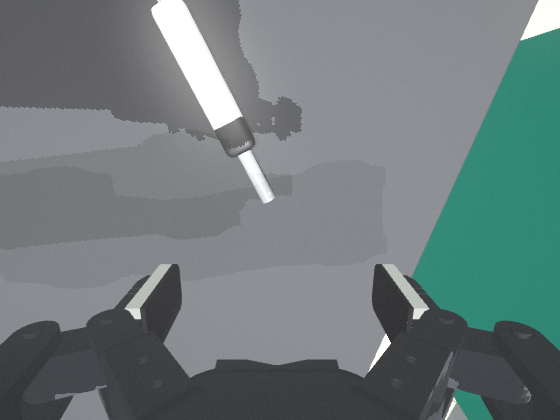

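```bash
cat > h.py <<'E'
import numpy as np, cv2
from scipy.spatial.transform import Rotation as Rot
from workcell import bot
def f(fr): return 210/np.tan(np.radians(fr["vertical_fov"])/2)
def ray(fr,uv):
    uv=np.atleast_2d(np.asarray(uv,float))
    d=np.c_[(uv[:,0]-fr["cx"])/f(fr),(uv[:,1]-fr["cy"])/f(fr),np.ones(len(uv))]@np.array(fr["R"])
    return -np.array(fr["R"]).T@np.array(fr["t"]), d
def onz(fr,uv,z):
    c,d=ray(fr,uv); s=(z-c[2])/d[:,2]; return c+d*s[:,None]
def proj(fr,X):
    X=np.atleast_2d(X)@np.array(fr["R"]).T+np.array(fr["t"]); return X[:,:2]/X[:,2:]*f(fr)+[fr["cx"],fr["cy"]]
def rect(mask):
    c,_=cv2.findContours(mask.astype(np.uint8),0,1); c=max(c,key=cv2.contourArea); return cv2.minAreaRect(c),c
def toolR(s=None):
    s=s or bot.observe(); return Rot.from_euler('xyz',s["tool_rot"]).as_matrix()
def goto(p,R):
    """print total shift (tool axes, in units of .025) and rotation (fraction of 360deg)"""
    s=bot.observe(); R0=toolR(s); d=np.asarray(p)-s["position"]
    print("shift tool units",np.round(R0.T@d/.025,2),"rotvec frac",np.round(Rot.from_matrix(R0.T@R).as_rotvec()/(2*np.pi),4), "deg",np.round(np.degrees(Rot.from_matrix(R0.T@R).as_rotvec()),1))
def down(yaw): # tool z down, tool x at heading yaw? R=Rz(yaw)Rx(pi)
    return (Rot.from_euler('z',yaw)*Rot.from_euler('x',np.pi)).as_matrix()
E
cat > look.py <<'E'
from h import *
import pickle
out={}
for n in ["top","scene"]:
    for names in [["bath","pipette_center","mat_top"],["stand","plate_center"],["rack","bottle","jar","tipbox"]]:
        fr=bot.grab_frame(n)
        im=fr["pixels"].copy()
        for t in names:
            for r in bot.trace(fr,t)[:3]:
                print(n,t,round(r["score"],2),np.round(r["point"]),r["region"].sum(), np.round(onz(fr,r["point"],0.05)[0],3))
                out.setdefault((n,t),[]).append((r["score"],r["point"],r["region"]))
    out[n]=fr
pickle.dump(out,open("det.pkl","wb"))
E
python3 look.py
```

```text
top bath 0.63 [341. 231.] 3422 [ 0.462 -0.262  0.05 ]
top pipette_center 0.67 [423. 299.] 746 [ 0.252 -0.499  0.05 ]
top pipette_center 0.56 [349. 220.] 435 [ 0.498 -0.289  0.05 ]
top mat_top 0.66 [181. 233.] 2926 [0.471 0.228 0.05 ]
top stand 0.97 [262. 217.] 611 [ 0.513 -0.023  0.05 ]
top plate_center 0.91 [242. 208.] 634 [0.544 0.041 0.05 ]
top plate_center 0.59 [173. 153.] 428 [0.725 0.255 0.05 ]
top rack 0.93 [250. 132.] 1378 [0.786 0.013 0.05 ]
top bottle 0.62 [336. 148.] 526 [ 0.727 -0.257  0.05 ]
top bottle 0.55 [264. 215.] 621 [ 0.518 -0.026  0.05 ]
top tipbox 0.76 [263. 263.] 940 [ 0.372 -0.022  0.05 ]
top tipbox 0.45 [264. 216.] 627 [ 0.515 -0.028  0.05 ]
scene bath 0.6 [218. 247.] 3892 [ 0.5  -0.29  0.05]
scene pipette_center 0.82 [217. 233.] 607 [ 0.457 -0.259  0.05 ]
scene pipette_center 0.73 [ 98. 248.] 1262 [ 0.292 -0.505  0.05 ]
scene mat_top 0.77 [352. 175.] 1729 [0.539 0.18  0.05 ]
scene stand 0.72 [303. 217.] 862 [ 0.569 -0.055  0.05 ]
scene plate_center 0.97 [315. 185.] 957 [0.496 0.068 0.05 ]
scene rack 0.8 [380. 252.] 2053 [ 0.795 -0.014  0.05 ]
scene bottle 0.92 [287. 290.] 1488 [ 0.719 -0.263  0.05 ]
scene jar 0.6 [424. 196.] 672 [0.744 0.251 0.05 ]
scene tipbox 0.78 [266. 186.] 1182 [ 0.4   -0.034  0.05 ]
```

```bash
python3 - <<'E'
from h import *
import pickle
o=pickle.load(open("det.pkl","rb"))
t=o["top"]["pixels"]; s=o["scene"]["pixels"]
a=cv2.resize(t[170:340,290:480],None,fx=3,fy=3,interpolation=3)[:500]
b=cv2.resize(s[170:300,150:345],None,fx=3.8,fy=3.8,interpolation=3)
a=cv2.resize(t[175:335,300:470],(400,376)); b=cv2.resize(s[180:290,40:275],(400,187))
cv2.imwrite("pics/crop1.png",np.vstack([a,b]))
# mat: blue mask in top
hsv=cv2.cvtColor(t,cv2.COLOR_BGR2HSV)
m=cv2.inRange(hsv,(105,150,60),(125,255,255)); m[:, :155]=0; m[:,215:]=0; m[:185]=0
r,c=rect(m>0); print(r)
bx=cv2.boxPoints(r); P=onz(o["top"],bx,0.003); print(np.round(P,4), P.mean(0))
for i in range(4): d=P[(i+1)%4]-P[i]; print(np.linalg.norm(d),np.degrees(np.arctan2(d[1],d[0])))
E
```

```text
((185.08108520507812, 231.98648071289062), (78.58271026611328, 38.30495834350586), 80.53767395019531)
[[0.5957 0.3081 0.003 ]
 [0.6129 0.1868 0.003 ]
 [0.3645 0.1455 0.003 ]
 [0.3478 0.2639 0.003 ]] [0.48023205 0.22607173 0.003     ]
0.12253051993709996 -81.9147036093098
0.25187300129387574 -170.57266422073104
0.11954174626184509 98.00351694582424
0.2517902045873167 10.108208643033436
```

View pics/crop1.png

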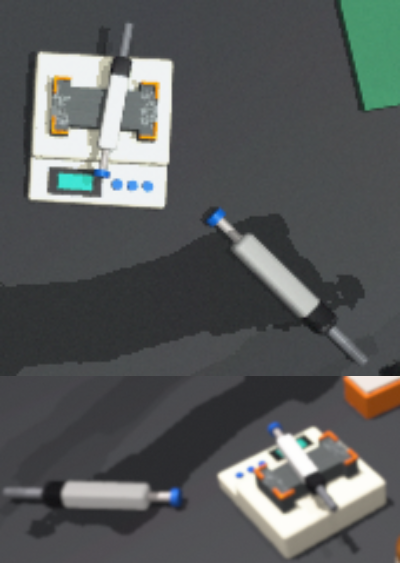

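```bash
python3 - <<'E'
from h import *
import pickle
o=pickle.load(open("det.pkl","rb"));t=o["top"]
a=onz(t,[[300+127/2.353,175+25/2.353],[300+103/2.353,175+173/2.353],[349,220]],0.092);print(a); d=a[0]-a[1];print(np.degrees(np.arctan2(d[1],d[0])),np.linalg.norm(d))
goto([0.49,-0.28,0.26],down(-0.16))
E
```

```text
[[ 0.59483087 -0.30284344  0.092     ]
 [ 0.40585543 -0.26410157  0.092     ]
 [ 0.49059904 -0.28327234  0.092     ]]
-11.585680701866089 0.19290579775501013
shift tool units [15.55 -8.64 -1.15] rotvec frac [-0.      0.      0.0719] deg [-0.   0.  25.9]
```

```bash
python3 -m handwheel '[[1,-0.55,-0.1,0,0,0],[1,-0.55,-0.1,0,0,0],[1,-0.55,-0.1,0,0,0],[1,-0.55,-0.1,0,0,0],[1,-0.55,-0.1,0,0,0],[1,-0.55,-0.1,0,0,0],[1,-0.55,-0.1,0,0,0],[1,-0.55,-0.1,0,0,0]]' -1; python3 - <<'E'
from h import *
goto([0.49,-0.28,0.26],down(-0.16))
E
```

```text
clock: 2.35
position: [0.3403, -0.435, 0.2515]
tool_rot: [3.141, -0.0, 0.292]
force: [0.3, -0.1, 1.0]
grip_width: 0.0851
shift tool units [ 7.52 -4.22 -0.34] rotvec frac [ 0.     -0.      0.0719] deg [ 0.  -0.  25.9]
```

```bash
python3 -m handwheel '[[0.82,-0.7,-0.04,0,0,0.009],[0.82,-0.7,-0.04,0,0,0.009],[0.82,-0.7,-0.04,0,0,0.009],[0.82,-0.7,-0.04,0,0,0.009],[0.82,-0.7,-0.04,0,0,0.009],[0.82,-0.7,-0.04,0,0,0.009],[0.82,-0.7,-0.04,0,0,0.009],[0.82,-0.7,-0.04,0,0,0.009]]' -1; python3 - <<'E'
from h import *
import pickle
fr=bot.grab_frame("wrist"); cv2.imwrite("pics/w1.png",fr["pixels"]); pickle.dump((fr,bot.observe()),open("w1.pkl","wb"))
for r in bot.trace(fr,"pipette_center"):
    rr,c=rect(r["region"]); print(r["score"],r["point"],rr)
print(bot.observe()["qpos"])
E
```

```text
clock: 3.35
position: [0.4893, -0.2816, 0.2595]
tool_rot: [3.142, -0.0, -0.162]
force: [-0.6, -0.5, -0.4]
grip_width: 0.0854
0.68 [447.7, 300.3] ((440.6998291015625, 296.5824890136719), (123.84313201904297, 17.16741371154785), 36.46923828125)
0.34 [76.2, 292.7] ((82.30455780029297, 298.11865234375), (63.15296173095703, 114.32935333251953), 88.80650329589844)
[ 0.46449353  0.39665635 -0.06780583  1.72758785  0.02947429  1.01781754
 -1.34304039]
```

View pics/w1.png

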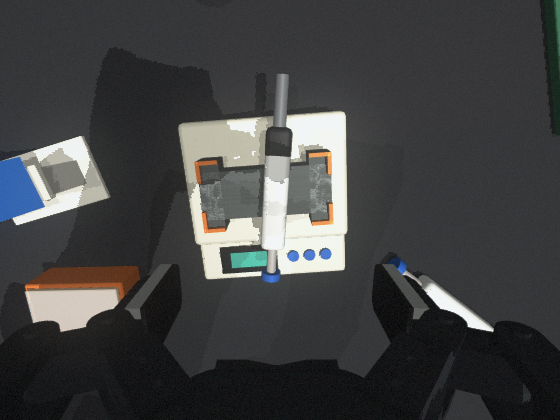

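```bash
python3 - <<'E'
from h import *
import pickle
fr,s=pickle.load(open("w1.pkl","rb"))
im=fr["pixels"]
cv2.imwrite("pics/w1z.png",cv2.resize(im[65:285,170:360],None,fx=2.7,fy=2.7,interpolation=cv2.INTER_CUBIC))
tip=onz(fr,[283,74],0.092)[0]; but=onz(fr,[271,281],0.092)[0]
d=tip-but; print(np.linalg.norm(d),np.degrees(np.arctan2(d[1],d[0])), but+d*95/200)
print("body ends",onz(fr,[[279,127],[272.5,248]],0.098))
E
```

```text
0.2042099666403154 -12.54034159540224 [ 0.49023916 -0.28148383  0.092     ]
body ends [[ 0.55062667 -0.2939824   0.098     ]
 [ 0.43490303 -0.26867745  0.098     ]]
```

View pics/w1z.png

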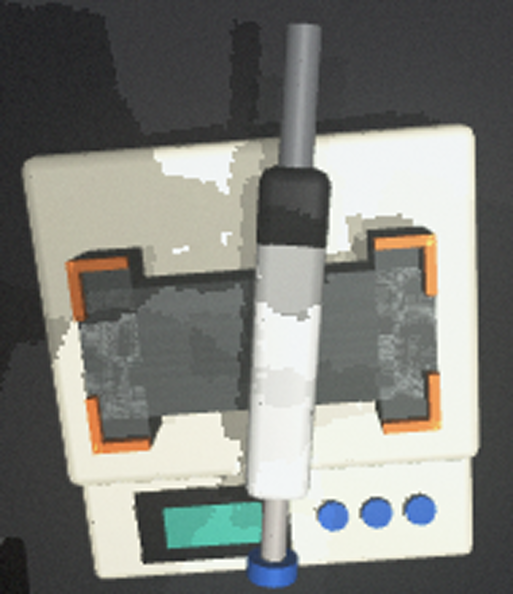

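```bash
python3 - <<'E'
from h import *
import pickle
fr,s=pickle.load(open("w1.pkl","rb"))
uv=np.array([[67,262],[434,235],[440,428],[95,452]])/2.7+[170,65]
P=onz(fr,uv,0.085); print(np.round(P,4)); print(P.mean(0))
for i in range(4): d=P[(i+1)%4]-P[i]; print(np.linalg.norm(d),np.degrees(np.arctan2(d[1],d[0])))
E
```

```text
[[ 0.5309 -0.2076  0.085 ]
 [ 0.5191 -0.3397  0.085 ]
 [ 0.4463 -0.3336  0.085 ]
 [ 0.4581 -0.2015  0.085 ]]
[ 0.48858915 -0.27061249  0.085     ]
0.13262862654591182 -95.1089297743883
0.07299014641646577 175.16427583872033
0.1325910262129474 84.92053589606566
0.07305852251036658 -4.806477863405172
```

```bash
python3 - <<'E'
from h import *
goto([0.492,-0.2815,0.0850],down(-0.216))
E
python3 -m handwheel '[[0.1,0,0.8,0,0,0.0086],[0,0,1,0,0,0],[0,0,1,0,0,0],[0,0,1,0,0,0],[0,0,1,0,0,0],[0,0,0.9,0,0,0],[0,0,0.7,0,0,0]]' 0
```

```text
shift tool units [0.05 0.06 6.97] rotvec frac [-0.0002 -0.0001  0.0091] deg [-0.1 -0.   3.3]
clock: 4.32
position: [0.4906, -0.283, 0.0984]
tool_rot: [3.142, 0.0, -0.215]
force: [0.7, -0.0, -0.2]
grip_width: 0.0426
```

```bash
python3 -m handwheel '[[0.05,-0.06,0.52,0,0,0],[0,0,0,0,0,0]]' 0; python3 - <<'E'
from h import *
fr=bot.grab_frame("wrist"); cv2.imwrite("pics/w2.png",fr["pixels"])
E
```

```text
clock: 4.58
position: [0.4924, -0.2812, 0.0857]
tool_rot: [-3.141, 0.001, -0.214]
force: [-0.4, -0.5, -0.2]
grip_width: 0.0428
```

View pics/w2.png

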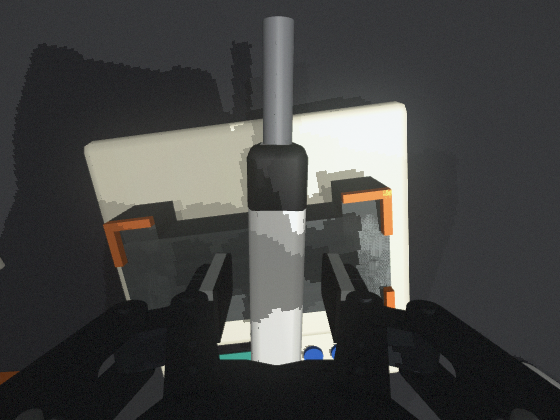

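```bash
python3 -m handwheel '[[0,0,0,0,0,0],[0,0,0,0,0,0],[0,0,0,0,0,0],[0,0,0,0,0,0],[0,0,0,0,0,0],[0,0,-0.3,0,0,0]]' 1 40; python3 -m handwheel '[[0,0,-0.7,0,0,0],[0,0,-1,0,0,0],[0,0,-1,0,0,0],[0,0,-1,0,0,0]]' ; python3 - <<'E'
from h import *
fr=bot.grab_frame("wrist"); cv2.imwrite("pics/w3.png",fr["pixels"])
goto([0.48,0.226,0.17],down(np.radians(9.8)))
E
```

```text
clock: 5.38
position: [0.4924, -0.2814, 0.0941]
tool_rot: [-3.142, 0.0, -0.215]
force: [-0.2, -0.5, -0.7]
grip_width: 0.023
clock: 5.88
position: [0.4926, -0.2815, 0.1884]
tool_rot: [3.141, -0.001, -0.215]
force: [-0.0, -0.4, -1.0]
grip_width: 0.0229
shift tool units [ -4.88 -19.74   0.82] rotvec frac [ 0.0003 -0.0007 -0.0614] deg [  0.1  -0.3 -22.1]
```

View pics/w3.png

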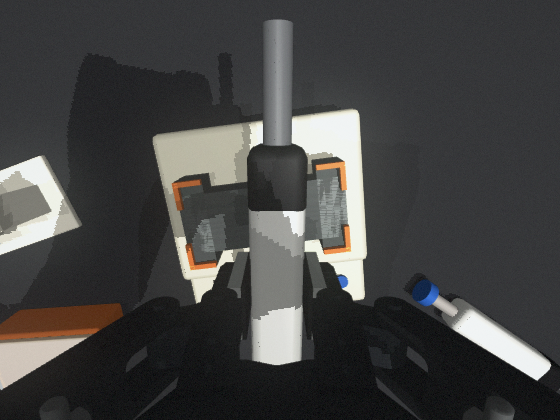

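```bash
python3 -m handwheel '[[-0.25,-1,0,0,0,0],[-0.25,-1,0,0,0,0],[-0.25,-1,0,0,0,0],[-0.25,-1,0,0,0,0],[-0.25,-1,0,0,0,0],[-0.25,-1,0,0,0,0],[-0.25,-1,0,0,0,0],[-0.25,-1,0,0,0,0]]'; python3 - <<'E'
from h import *
import pickle
fr=bot.grab_frame("wrist"); cv2.imwrite("pics/w4.png",fr["pixels"]); pickle.dump((fr,bot.observe()),open("w4.pkl","wb"))
goto([0.48,0.226,0.17],down(np.radians(9.8)))
E
```

```text
clock: 6.92
position: [0.4864, -0.0746, 0.1872]
tool_rot: [-3.141, -0.001, -0.215]
force: [0.1, 0.7, -0.3]
grip_width: 0.0232
shift tool units [ -2.75 -11.57   0.7 ] rotvec frac [-0.0002 -0.0001 -0.0609] deg [ -0.1  -0.1 -21.9]
```

View pics/w4.png

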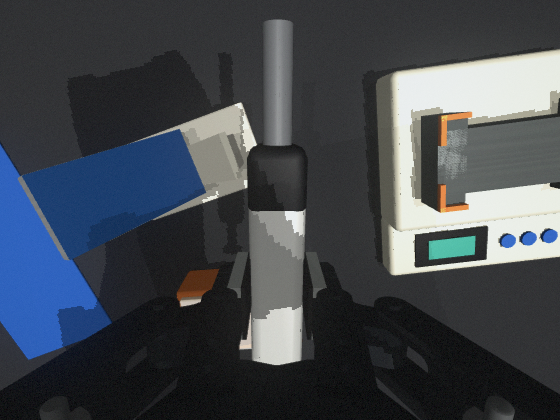

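```bash
python3 -m handwheel '[[-0.2,-1,0,0,0,-0.0076],[-0.17,-1,0,0,0,-0.0076],[-0.13,-1,0,0,0,-0.0076],[-0.1,-1,0,0,0,-0.0076],[-0.05,-1,0,0,0,-0.0076],[0,-1,0,0,0,-0.0076],[0.05,-1,0,0,0,-0.0076],[0.1,-1,0,0,0,-0.0076]]'; python3 - <<'E'
from h import *
import pickle
fr=bot.grab_frame("wrist"); cv2.imwrite("pics/w5.png",fr["pixels"]); pickle.dump((fr,bot.observe()),open("w5.pkl","wb"))
goto([0.48,0.226,0.17],down(np.radians(9.8)))
E
```

```text
clock: 7.98
position: [0.4834, 0.1276, 0.1863]
tool_rot: [-3.142, 0.0, 0.171]
force: [0.7, -0.0, -1.3]
grip_width: 0.0234
shift tool units [ 0.54 -3.76  0.66] rotvec frac [-0.0003 -0.0001  0.0008] deg [-0.1 -0.   0.3]
```

View pics/w5.png

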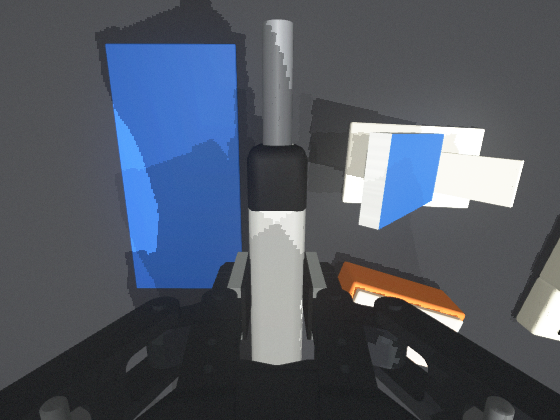

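```bash
python3 - <<'E'
from h import *
import pickle
fr,s=pickle.load(open("w5.pkl","rb"))
uv=[[106.5,43.5],[235.5,43.5],[241,288],[136,288]]
P=onz(fr,uv,0.003); print(np.round(P,4)); print(P.mean(0))
for i in range(4): d=P[(i+1)%4]-P[i]; print(np.linalg.norm(d),np.degrees(np.arctan2(d[1],d[0])))
# pipette in the gripper: body ends at tool frame
tip=onz(fr,[278.5,20],s["position"][2]+0.008)[0]; print(toolR(s).T@(tip-s["position"]))
E
```

```text
[[0.5908 0.3036 0.003 ]
 [0.6108 0.1877 0.003 ]
 [0.3652 0.1478 0.003 ]
 [0.3451 0.2641 0.003 ]]
[0.47795781 0.22581286 0.003     ]
0.11766519982804347 -80.21204877477864
0.24883129240578378 -170.7804280180499
0.11806237040790758 99.81840099177772
0.24889828897989497 9.128295859041282
[ 0.1044576   0.00471717 -0.00795363]
```

```bash
python3 - <<'E'
from h import *
import pickle
for n in ["w1","w4","w5"]:
    fr,s=pickle.load(open(n+".pkl","rb")); R0=toolR(s)
    c,_=ray(fr,[[0,0]]); print(n,np.round(R0.T@(c-s["position"]),4)); M=np.array(fr["R"])@R0; print(np.round(M,4))
fr,s=pickle.load(open("w5.pkl","rb")); R0=toolR(s); z=s["position"][2]
for uv,h in [([278.5,20],.0065),([277,145],.0185),([276.5,362],.0185),([278.5,142],.0065)]:
    p=onz(fr,[uv],z+h)[0]; print(uv,np.round(R0.T@(p-s["position"]),4))
E
```

```text
w1 [ 0.0676  0.0029 -0.1424]
[[ 2.000e-04  1.000e+00 -1.100e-03]
 [-9.608e-01 -1.000e-04 -2.771e-01]
 [-2.771e-01  1.200e-03  9.608e-01]]
w4 [ 0.0704  0.0033 -0.1425]
[[-2.600e-03  1.000e+00 -1.100e-03]
 [-9.612e-01 -2.800e-03 -2.757e-01]
 [-2.757e-01  4.000e-04  9.613e-01]]
w5 [ 0.0695  0.0036 -0.1423]
[[-5.100e-03  1.000e+00 -1.000e-03]
 [-9.611e-01 -5.200e-03 -2.763e-01]
 [-2.763e-01 -5.000e-04  9.611e-01]]
[278.5, 20] [ 0.1048  0.0047 -0.0065]
[277, 145] [ 0.0599  0.0039 -0.0185]
[276.5, 362] [-0.0381  0.0032 -0.0185]
[278.5, 142] [ 0.0602  0.0046 -0.0065]
```

```bash
python3 - <<'E'
from h import *
goto([0.479,0.226,0.0090],down(0.166))
E
python3 -m handwheel '[[0,-1,0.4,0,0,0],[0,-1,0.8,0,0,0],[0,-1,1,0,0,0],[0,-0.6,1,0,0,0.0008],[0,0,1,0,0,0],[0,0,1,0,0,0],[0,0,0.8,0,0,0],[0,0,0,0,0,0]]'
python3 - <<'E'
from h import *
goto([0.479,0.226,0.0090],down(0.166))
E
```

```text
shift tool units [ 0.5  -3.75  7.1 ] rotvec frac [-0.0003 -0.0001  0.0016] deg [-0.1 -0.   0.6]
clock: 9.02
position: [0.4676, 0.215, 0.0352]
tool_rot: [3.141, 0.002, 0.164]
force: [-0.2, 0.2, -1.0]
grip_width: 0.0231
shift tool units [ 0.52 -0.36  1.05] rotvec frac [ 0.0001  0.0004 -0.0004] deg [ 0.   0.1 -0.1]
```

```bash
python3 -m handwheel '[[0.52,-0.36,0.4,0,0,0],[0,0,0.35,0,0,0],[0,0,0.25,0,0,0],[0,0,0,0,0,0]]'
python3 - <<'E'
from h import *
goto([0.479,0.226,0.0090],down(0.166))
fr=bot.grab_frame("wrist"); cv2.imwrite("pics/w6.png",fr["pixels"])
fr=bot.grab_frame("scene"); cv2.imwrite("pics/s6.png",cv2.resize(fr["pixels"][110:240,260:420],None,fx=4,fy=4,interpolation=2))
E
```

```text
clock: 9.52
position: [0.4795, 0.2254, 0.0109]
tool_rot: [3.141, 0.001, 0.162]
force: [0.4, -0.4, -1.2]
grip_width: 0.0233
shift tool units [-0.02 -0.03  0.08] rotvec frac [ 0.0001  0.0001 -0.0006] deg [ 0.   0.  -0.2]
```

View pics/w6.png

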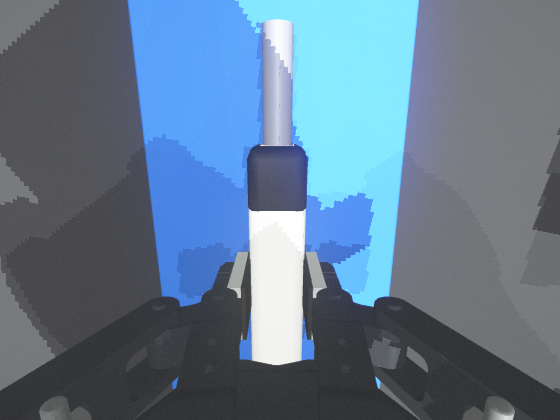

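View pics/s6.png

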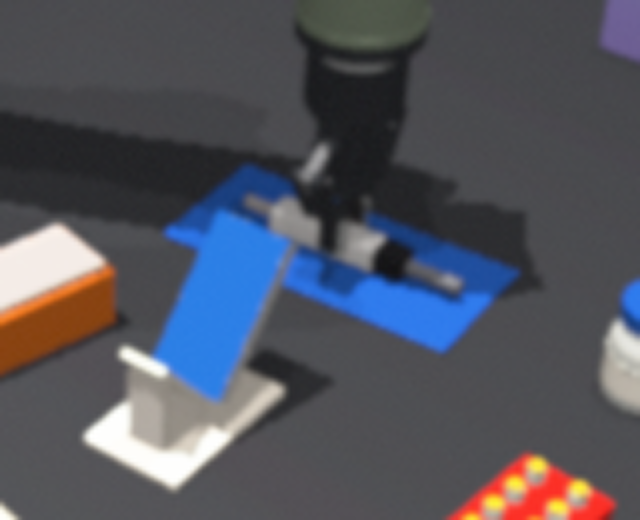

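```bash
python3 -m handwheel '[[0,0,0.08,0,0,0],[0,0,0.03,0,0,0],[0,0,0,0,0,0]]'
```

```text
clock: 10.0
position: [0.4801, 0.2257, 0.0101]
tool_rot: [3.142, -0.001, 0.162]
force: [-8.6, -3.7, 34.2]
grip_width: 0.0228
```

```bash
python3 -m handwheel '[[0,0,-0.06,0,0,0],[0,0,0,0,0,0]]'
```

```text
clock: 10.25
position: [0.48, 0.2257, 0.0102]
tool_rot: [-3.141, -0.0, 0.162]
force: [-0.5, 0.4, -1.1]
grip_width: 0.0233
```

Contact is just unloaded; release and rise.

```bash
python3 -m handwheel '[[0,0,0,0,0,0],[0,0,0,0,0,0],[0,0,0,0,0,0],[0,0,-0.3,0,0,0],[0,0,-1,0,0,0],[0,0,-1,0,0,0],[0,0,-1,0,0,0],[0,0,-1,0,0,0]]' 0; python3 -m handwheel '[[0,0,-1,0,0,0],[0,0,-1,0,0,0],[0,0,-1,0,0,0]]'; python3 - <<'E'
from h import *
import pickle
s=bot.observe()
fr=bot.grab_frame("wrist"); cv2.imwrite("pics/w7.png",fr["pixels"]);pickle.dump((fr,s),open("w7.pkl","wb"))
E
```

```text
clock: 11.25
position: [0.4798, 0.2256, 0.1189]
tool_rot: [-3.141, -0.0, 0.162]
force: [-0.1, -0.6, 0.1]
grip_width: 0.0426
clock: 11.62
position: [0.4797, 0.2256, 0.1939]
tool_rot: [-3.141, -0.0, 0.162]
force: [0.2, 0.1, 0.1]
grip_width: 0.0425
```

View pics/w7.png

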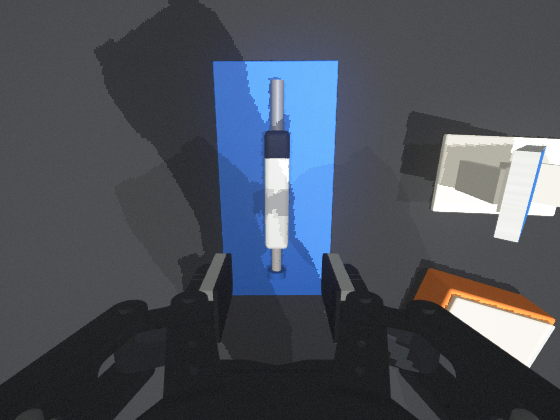

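```bash
python3 - <<'E'
from h import *
import pickle
fr,s=pickle.load(open("w5.pkl","rb"))
cv2.imwrite("pics/w5z.png",cv2.resize(fr["pixels"][110:235,330:535],None,fx=3.9,fy=3.9,interpolation=2))
fr,s=pickle.load(open("w4.pkl","rb"))
cv2.imwrite("pics/w4z.png",cv2.resize(fr["pixels"][90:270,0:270],None,fx=2.9,fy=2.9,interpolation=2))
E
```

```text
(no output)
```

View pics/w5z.png

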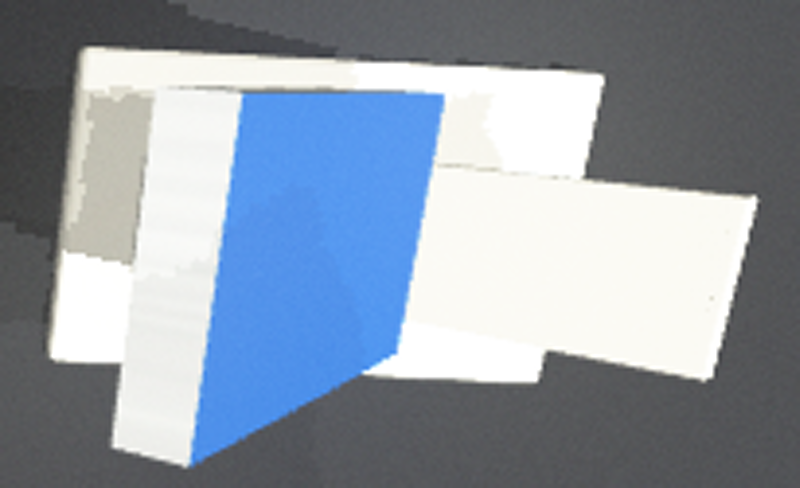

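View pics/w4z.png

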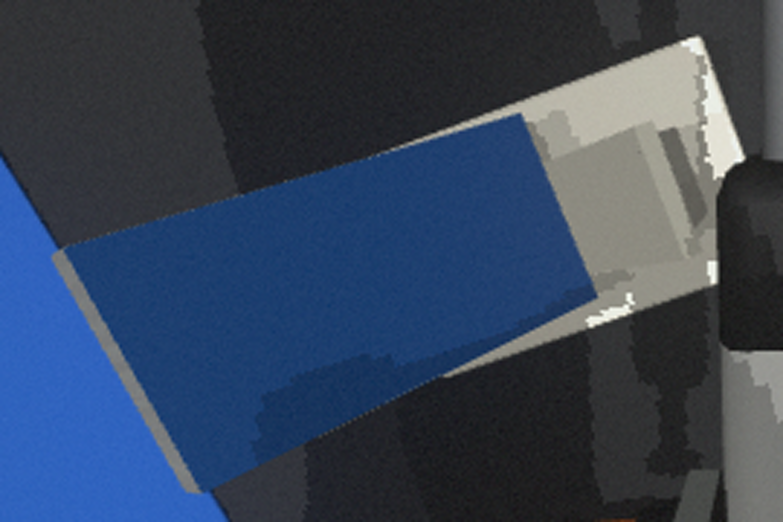

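```bash
cat > fit.py <<'E'
from h import *
import pickle
from scipy.optimize import least_squares
f5,_=pickle.load(open("w5.pkl","rb")); f4,_=pickle.load(open("w4.pkl","rb"))
a5=lambda *p: np.array(p,float)/3.9+[330,110]
a4=lambda *p: np.array(p,float)/2.9+[0,90]
# plate local: a along stand x, b upslope, c blue normal
Pc=np.array([[30,60,7],[-30,60,7],[-30,-60,7],[30,-60,7]])/1000
obs5=a5([242,93],[189,466],[398,352],[444,95]); obs4=a4([65,247],[203,492],[597,296],[521,113])
def platefit(p):
    R=Rot.from_rotvec(p[3:]).as_matrix(); return Pc@R.T+p[:3]
R0=np.array([[1,0,0],[0,np.cos(np.radians(50)),-np.sin(np.radians(50))],[0,np.sin(np.radians(50)),np.cos(np.radians(50))]])
def res(p):
    X=platefit(p); return np.r_[(proj(f5,X)-obs5).ravel(),(proj(f4,X)-obs4).ravel()]
r=least_squares(res,np.r_[0.53,0.04,0.08,Rot.from_matrix(R0).as_rotvec()])
R=Rot.from_rotvec(r.x[3:]).as_matrix()
print("plate c",np.round(r.x[:3],4)); print(np.round(R,3)); print(np.round(r.fun.reshape(-1,2),1).tolist())
print("slope",np.degrees(np.arcsin(R[2,1])),"yaw of x",np.degrees(np.arctan2(R[1,0],R[0,0])),"x tilt",np.degrees(np.arcsin(R[2,0])),"upslope heading",np.degrees(np.arctan2(R[1,1],R[0,1])))
# stand
S=np.array([[40,65,8],[40,-65,8],[-40,-65,8],[-40,65,8],[18,-48,87],[-18,-48,87]])/1000
so5=a5([82,48],[603,73],[540,381],[52,360],[757,197],[708,380])
def st(q): return S@Rot.from_euler('z',q[2]).as_matrix().T+[q[0],q[1],0]
q=least_squares(lambda q:np.r_[(proj(f5,st(q))-so5).ravel(),(proj(f4,st(q)[:1])-0*0).ravel()*0],[0.53,0,0.1])
print("stand",np.round(q.x,4),np.degrees(q.x[2]),np.round(q.fun.reshape(-1,2),1).tolist())
Rs=Rot.from_euler('z',q.x[2]).as_matrix()
print("plate in stand",np.round(Rs.T@(r.x[:3]-[q.x[0],q.x[1],0.03]),4), "expected",62e-3*np.array([np.cos(np.radians(50)),np.sin(np.radians(50))])+7e-3*np.array([-np.sin(np.radians(50)),np.cos(np.radians(50))]))
E
python3 fit.py
```

```text
plate c [0.5295 0.0342 0.0817]
[[ 0.992 -0.076  0.096]
 [ 0.123  0.637 -0.761]
 [-0.003  0.767  0.642]]
[[-0.0, -0.1], [-0.0, 0.2], [-0.6, 0.5], [-0.0, -0.6], [-0.4, -0.2], [0.2, 0.1], [0.7, 0.3], [0.2, -0.4]]
slope 50.072425276902734 yaw of x 7.0530864617046065 x tilt -0.19774858510717977 upslope heading 96.81681136723506
stand [ 0.53   -0.0008  0.1278] 7.321178207235003 [[0.2, -0.3], [1.5, -0.6], [0.4, 0.6], [-0.5, 0.7], [-1.0, 0.0], [-0.3, -0.2], [0.0, 0.0]]
plate in stand [0.004  0.0348 0.0517] expected [0.03449052 0.05199427]
```

```bash
cat >> h.py <<'E'
SY=np.radians(7.15); SO=np.array([0.530,-0.0008,0.0])
PC=np.array([0.5295,0.0342,0.0817])
def tR(a,yaw=SY):
    ex=np.array([np.cos(yaw),np.sin(yaw),0]); ey=np.array([-np.sin(yaw),np.cos(yaw),0]); ez=np.array([0,0,1.])
    z=np.cos(np.radians(a))*ey+np.sin(np.radians(a))*ez
    return np.c_[np.cross(ex,z),ex,z]
def uvec(ang,yaw=SY):
    return np.cos(np.radians(ang))*np.array([-np.sin(yaw),np.cos(yaw),0])+np.sin(np.radians(ang))*np.array([0,0,1.])
def q(): print("qpos",np.round(bot.observe()["qpos"],2))
E
python3 -m handwheel '[[0.5,1,0,0,0,-0.027],[0.3,1,0,0,0,-0.027],[0.1,1,0,0,0,-0.027],[0,0,0,0,0,-0.027],[0,0,0,0,0,-0.027],[0,0,0,0,0,-0.027],[0,0,0,0,0,-0.027],[0,0,0,0,0,-0.027]]' -1; python3 - <<'E'
from h import *
q(); goto(PC+0.110*uvec(50),tR(230)); print(PC+0.110*uvec(50))
E
```

```text
clock: 12.68
position: [0.5256, 0.161, 0.1929]
tool_rot: [3.141, 0.0, 1.525]
force: [-0.3, 0.3, -0.7]
grip_width: 0.0852
qpos [ 0.01  0.5  -0.57  1.82  0.33  0.92 -0.75]
shift tool units [-2.27 -0.09  1.08] rotvec frac [-0.0094 -0.1108 -0.026 ] deg [ -3.4 -39.9  -9.4]
[0.52069933 0.1043568  0.16596489]
```

```bash
python3 -m handwheel '[[0,0,0,0,0,-0.026],[0,0,0,0,-0.0222,0],[0,0,0,0,-0.0222,0],[0,0,0,0,-0.0222,0],[0,0,0,0,-0.0222,0],[0,0,0,0,-0.0222,0],[0,0,0,0,0,0]]' -1; python3 - <<'E'
from h import *
import pickle
q(); goto(PC+0.110*uvec(50),tR(230)); goto(PC+0.011*uvec(50),tR(230))
s=bot.observe()
fr=bot.grab_frame("wrist"); cv2.imwrite("pics/w8.png",fr["pixels"]);pickle.dump((fr,s),open("w8.pkl","wb"))
E
```

```text
clock: 13.55
position: [0.5247, 0.1631, 0.1914]
tool_rot: [-3.139, 0.698, 1.689]
force: [-0.2, -0.0, -0.0]
grip_width: 0.0854
qpos [-0.49  0.68 -0.37  1.68  0.74  1.43 -1.07]
shift tool units [-1.12 -0.43  2.27] rotvec frac [-0.0012  0.     -0.0009] deg [-0.4  0.  -0.3]
shift tool units [-1.12 -0.4   6.23] rotvec frac [-0.0012  0.     -0.0009] deg [-0.4  0.  -0.3]
```

View pics/w8.png

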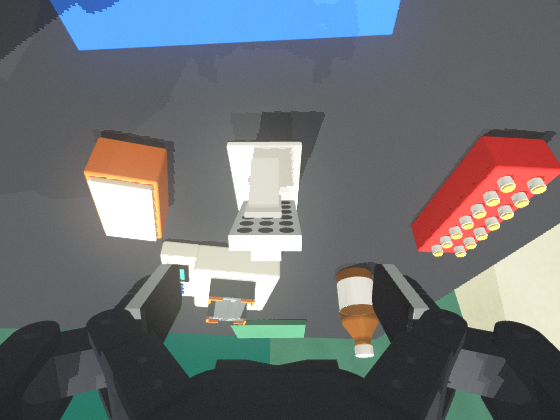

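```bash
python3 -m handwheel '[[-0.56,-0.2,0.6,-0.0012,0,-0.0009],[-0.56,-0.21,0.6,0,0,0],[0,0,0.6,0,0,0],[0,0,0.4,0,0,0],[0,0,0,0,0,0]]' -1; python3 - <<'E'
from h import *
import pickle
goto(PC+0.011*uvec(50),tR(230))
s=bot.observe()
fr=bot.grab_frame("wrist"); cv2.imwrite("pics/w9.png",fr["pixels"]);pickle.dump((fr,s),open("w9.pkl","wb"))
E
```

```text
clock: 14.22
position: [0.5222, 0.1032, 0.1678]
tool_rot: [3.14, 0.697, 1.69]
force: [0.2, 0.2, 0.2]
grip_width: 0.0855
shift tool units [ 0.08 -0.05  3.98] rotvec frac [-0.0003 -0.0001 -0.0006] deg [-0.1 -0.  -0.2]
```

View pics/w9.png

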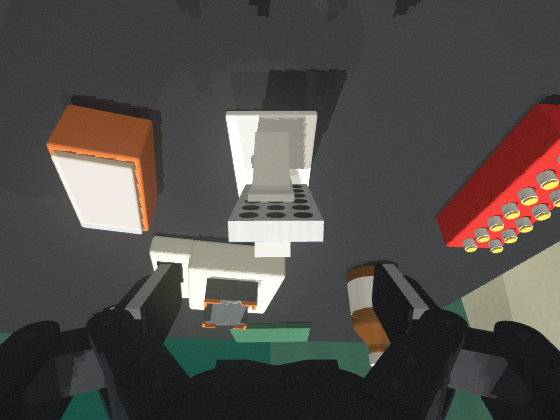

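```bash
python3 -m handwheel '[[0.08,-0.05,0.9,0,0,0],[0,0,1,0,0,0],[0,0,1,0,0,0],[0,0,0.7,0,0,0],[0,0,0.35,0,0,0],[0,0,0,0,0,0]]' -1; python3 - <<'E'
from h import *
import pickle
goto(PC+0.011*uvec(50),tR(230))
s=bot.observe()
fr=bot.grab_frame("wrist"); cv2.imwrite("pics/w10.png",fr["pixels"]);pickle.dump((fr,s),open("w10.pkl","wb"))
fr=bot.grab_frame("scene"); cv2.imwrite("pics/s10.png",cv2.resize(fr["pixels"][110:240,260:420],None,fx=4,fy=4,interpolation=2))
E
```

```text
clock: 15.02
position: [0.5287, 0.0421, 0.0913]
tool_rot: [3.139, 0.697, 1.69]
force: [0.7, 0.8, -0.6]
grip_width: 0.0855
shift tool units [ 0.   -0.01  0.06] rotvec frac [-0.0001 -0.0001 -0.0006] deg [-0.  -0.  -0.2]
```

View pics/w10.png

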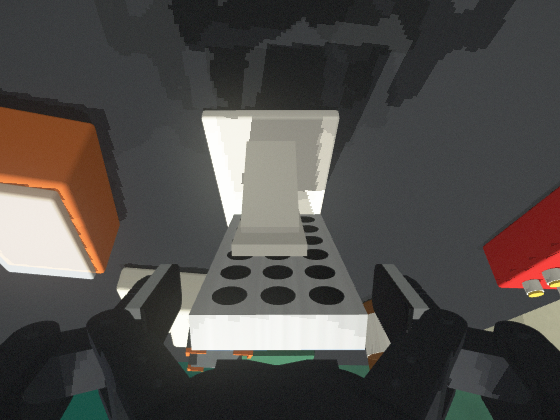

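View pics/s10.png

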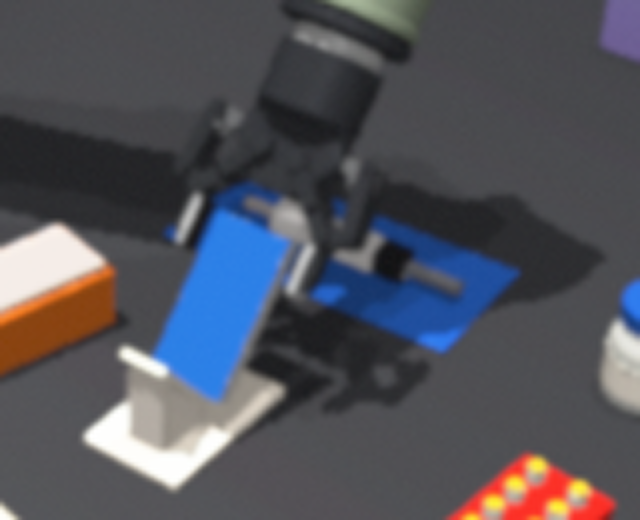

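```bash
python3 -m handwheel '[[0,0,0,0,0,0],[0,0,0,0,0,0],[0,0,0,0,0,0],[0,0,0,0,0,0],[0,0,0,0,0,0]]' 1 90; python3 - <<'E'
from h import *
s=bot.observe(); print(np.round(s["force"],1)); goto(s["position"]+[0,0,0.04],tR(230))
E
```

```text
clock: 15.75
position: [0.5288, 0.0426, 0.0919]
tool_rot: [3.138, 0.697, 1.69]
force: [-1.5, 2.3, 5.4]
grip_width: 0.0592
[-1.5  2.3  5.4]
shift tool units [-1.03  0.   -1.23] rotvec frac [ 0.     -0.0002 -0.0007] deg [ 0.  -0.1 -0.2]
```

```bash
python3 -m handwheel '[[-0.15,0,-0.2,0,0,0],[-0.3,0,-0.35,0,0,0],[-0.3,0,-0.35,0,0,0],[-0.3,0,-0.35,0,0,0],[0,0,0,0,0,0]]'; python3 - <<'E'
from h import *
import pickle
q();s=bot.observe(); print(np.round(s["force"],1),np.round(s["moment"],2))
fr=bot.grab_frame("scene"); cv2.imwrite("pics/s11.png",cv2.resize(fr["pixels"][90:240,240:420],None,fx=4,fy=4,interpolation=2))
E
```

```text
clock: 16.38
position: [0.5289, 0.042, 0.1332]
tool_rot: [3.137, 0.697, 1.689]
force: [0.1, 0.4, -3.8]
grip_width: 0.0589
qpos [-0.34  0.68 -0.31  1.88  0.87  1.2  -1.09]
[ 0.1  0.4 -3.8] [ 1.21  0.11 -0.03]
```

View pics/s11.png

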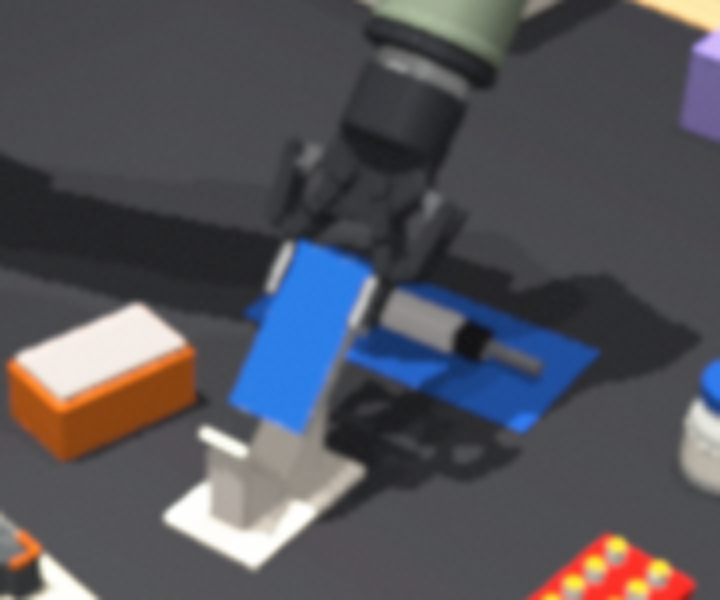

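```bash
python3 -m handwheel '[[-0.41,0,0.028,0,0.0222,0],[-0.41,0,0.028,0,0.0222,0],[-0.41,0,0.028,0,0.0222,0],[-0.41,0,0.028,0,0.0222,0],[-0.41,0,0.028,0,0.0222,0],[-0.41,0,0.028,0,0.0222,0],[-0.41,0,0.028,0,0.0222,0],[-0.41,0,0.028,0,0.0222,0]]'; python3 - <<'E'
from h import *
q();s=bot.observe(); R=toolR(s); print("a",np.degrees(np.arctan2(R[2,2],R[:,2]@uvec(0)))%360)
E
```

```text
clock: 17.42
position: [0.5378, -0.0357, 0.1433]
tool_rot: [3.138, -0.423, 1.693]
force: [-0.2, 1.1, -3.3]
grip_width: 0.0588
qpos [ 0.73  0.72 -0.79  1.79  0.09  0.88  0.12]
a 294.2113160444412
```

```bash
python3 -m handwheel '[[-0.41,0,0.028,0,0.0222,0],[-0.41,0,0.028,0,0.0222,0],[0,0,0,0,0,0]]'; cat >> h.py <<'E'
PM=SO+0.004*np.array([np.cos(SY),np.sin(SY),0])-0.0345*np.array([-np.sin(SY),np.cos(SY),0])+[0,0,0.082]
E
python3 - <<'E'
from h import *
q();s=bot.observe(); R=toolR(s); print("a",np.degrees(np.arctan2(R[2,2],R[:,2]@uvec(0)))%360)
g=PC*0+np.array([0.5288,.0426,.0919])-PC; k=g@uvec(50); n=g@uvec(140); print(k,n, g@np.array([np.cos(SY),np.sin(SY),0]))
T=PM+k*uvec(130)-n*0; print(PM,T); goto(T+[0,0,0.006],tR(310)); goto(T,tR(310))
E
```

```text
clock: 17.8
position: [0.5391, -0.0551, 0.1292]
tool_rot: [-3.139, -0.701, 1.685]
force: [-0.1, 0.5, -3.1]
grip_width: 0.0588
qpos [ 0.89  0.91 -0.87  1.69 -0.02  1.    0.31]
a 310.19096205282034
0.013227086022087204 0.00010495574760112635 0.00035096959319954154
[ 0.53826302 -0.03453385  0.082     ] [ 0.53932127 -0.04296994  0.09213254]
shift tool units [-0.43  0.07  1.26] rotvec frac [ 0.0007 -0.0005 -0.0013] deg [ 0.2 -0.2 -0.5]
shift tool units [-0.59  0.07  1.44] rotvec frac [ 0.0007 -0.0005 -0.0013] deg [ 0.2 -0.2 -0.5]
```

```bash
python3 -m handwheel '[[-0.15,0.04,0.5,0.0007,0,-0.0013],[-0.15,0.03,0.4,0,0,0],[-0.13,0,0.36,0,0,0],[0,0,0,0,0,0]]'; python3 - <<'E'
from h import *
import pickle
s=bot.observe();print(np.round(s["force"],1),np.round(s["moment"],2))
T=PM+0.0132*uvec(130); goto(T,tR(310))
fr=bot.grab_frame("scene"); cv2.imwrite("pics/s12.png",cv2.resize(fr["pixels"][90:240,240:420],None,fx=4,fy=4,interpolation=2))
s=bot.observe();fr=bot.grab_frame("wrist"); cv2.imwrite("pics/w12.png",fr["pixels"])
pickle.dump((fr,s),open("w12.pkl","wb"))
E
```

```text
clock: 18.3
position: [0.54, -0.0392, 0.1009]
tool_rot: [3.137, -0.697, 1.705]
force: [0.4, -0.7, -2.7]
grip_width: 0.0587
[ 0.4 -0.7 -2.7] [-1.21 -0.15 -0.01]
shift tool units [-0.34 -0.05  0.18] rotvec frac [-0.0003  0.0001  0.0012] deg [-0.1  0.   0.4]
```

View pics/s12.png

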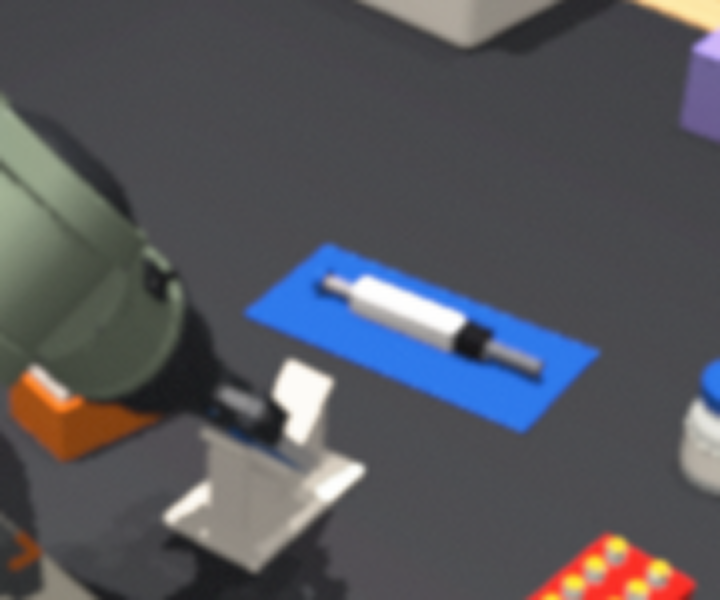

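View pics/w12.png

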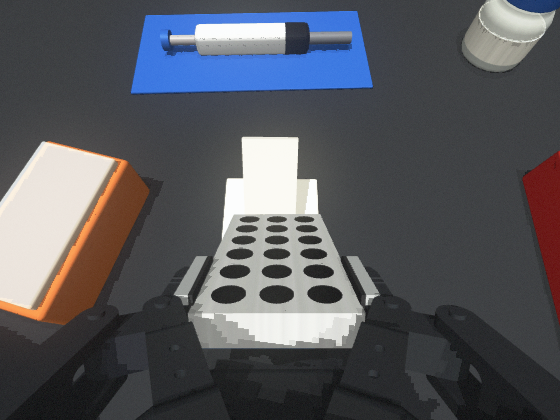

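```bash
python3 -m handwheel '[[-0.12,-0.03,0.06,0,0,0.0012],[-0.12,-0.02,0.06,0,0,0],[0,0,0,0,0,0]]'; python3 -m handwheel '[[-0.06,0,0.03,0,0,0],[0,0,0,0,0,0]]'
```

```text
clock: 18.77
position: [0.5393, -0.043, 0.0949]
tool_rot: [-3.14, -0.697, 1.694]
force: [-0.5, -0.7, -3.8]
grip_width: 0.0588
clock: 19.02
position: [0.5396, -0.0434, 0.0936]
tool_rot: [-3.141, -0.698, 1.695]
force: [-0.3, -0.3, -2.6]
grip_width: 0.0588
```

```bash
python3 -m handwheel '[[-0.04,0,0.04,0,0,0],[0,0,0,0,0,0]]'; python3 -m handwheel '[[-0.04,0,0.02,0,0,0],[0,0,0,0,0,0]]';  python3 - <<'E'
from h import *
T=PM+0.0132*uvec(130); goto(T,tR(310))
E
```

```text
clock: 19.27
position: [0.5396, -0.0429, 0.0926]
tool_rot: [-3.141, -0.698, 1.695]
force: [1.0, 2.5, 3.5]
grip_width: 0.0586
clock: 19.52
position: [0.5396, -0.0428, 0.0922]
tool_rot: [-3.141, -0.699, 1.696]
force: [-1.8, 5.9, 11.6]
grip_width: 0.0589
shift tool units [-0.01 -0.01 -0.  ] rotvec frac [-0.0001 -0.0002  0.    ] deg [-0.  -0.1  0. ]
```

```bash
python3 -m handwheel '[[0,0,0,0,0,0],[0,0,0,0,0,0],[0,0,0,0,0,0],[0,0,0,0,0,0],[0,0,-0.5,0,0,0],[0,0,-1,0,0,0],[0,0,-1,0,0,0]]' -1; python3 - <<'E'
from h import *
import pickle
s=bot.observe();fr=bot.grab_frame("wrist"); cv2.imwrite("pics/w13.png",fr["pixels"])
pickle.dump((fr,s),open("w13.pkl","wb")); 
for tgt in (PM+0.012*0,): goto(tgt+0.025*uvec(60)*0,tR(240))
E
```

```text
clock: 20.4
position: [0.5448, -0.0848, 0.1402]
tool_rot: [-3.141, -0.697, 1.695]
force: [0.2, -0.1, 0.0]
grip_width: 0.0855
shift tool units [ 0.09 -0.06  3.21] rotvec frac [ 0.0003 -0.194  -0.0005] deg [  0.1 -69.8  -0.2]
```

View pics/w13.png

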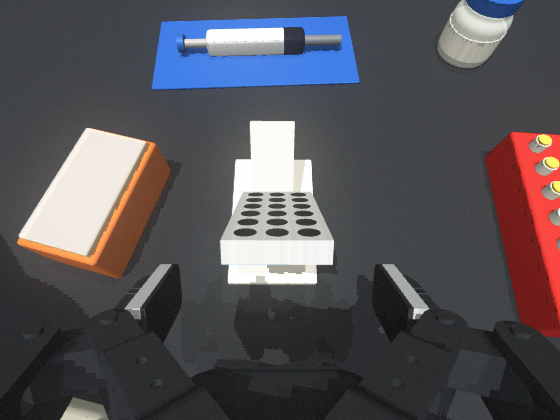

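```bash
python3 -m handwheel '[[0.9,0,-0.4,0,0,0],[0.9,0,-0.4,0,-0.025,0],[0.9,0,-0.5,0,-0.025,0],[0.7,0,-0.6,0,-0.025,0],[0.2,0,0,0,-0.025,0],[0.2,0,0,0,-0.025,0],[0,0,0,0,-0.025,0],[0,0,0,0,-0.025,0]]' -1; python3 - <<'E'
from h import *
q(); T=PM-0.05*uvec(240); print(T); goto(T,tR(240))
E
```

```text
clock: 21.45
position: [0.5378, -0.0279, 0.2291]
tool_rot: [3.139, 0.407, 1.695]
force: [0.3, 0.4, -0.9]
grip_width: 0.0853
qpos [ 0.1   0.45 -0.53  1.86  0.69  1.12 -0.66]
[ 0.53515134 -0.00972826  0.12530127]
shift tool units [ 2.32 -0.02  3.52] rotvec frac [ 0.0004 -0.0186 -0.    ] deg [ 0.2 -6.7 -0. ]
```

```bash
python3 -m handwheel '[[0.8,0,0.5,0,-0.0186,0],[0.6,0,0.5,0,0,0],[0.5,0,0.5,0,0,0],[0,0,0,0,0,0],[0,0,0,0,0,0]]' -1; python3 - <<'E'
from h import *
import pickle
T=PM-0.05*uvec(240); goto(T,tR(240))
s=bot.observe();fr=bot.grab_frame("wrist"); cv2.imwrite("pics/w14.png",fr["pixels"])
pickle.dump((fr,s),open("w14.pkl","wb"))
r=bot.trace(fr,"plate_center"); 
print([(x["score"],x["point"]) for x in r], proj(fr,PM), proj(fr,[PM+0.02*uvec(240)]))
E
```

```text
clock: 22.08
position: [0.5349, -0.005, 0.1735]
tool_rot: [-3.142, 0.519, 1.694]
force: [-0.5, 0.2, -0.1]
grip_width: 0.0855
shift tool units [ 0.79 -0.01  1.77] rotvec frac [-0.0001 -0.0007 -0.0002] deg [-0.  -0.3 -0.1]
[(0.66, [274.7, 188.4])] [[276.08963322 189.26768316]] [[276.15030433 184.22105989]]
```

View pics/w14.png

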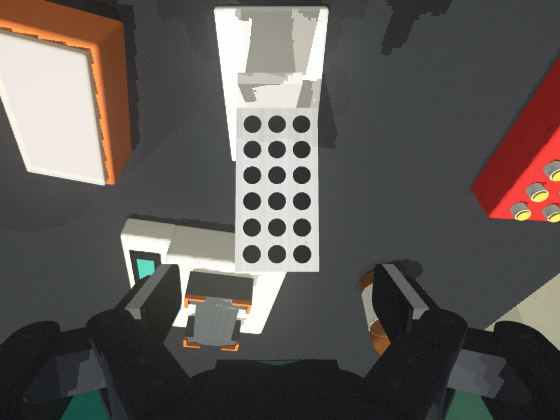

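```bash
python3 - <<'E'
from h import *
import pickle
from scipy.optimize import least_squares
fr,s=pickle.load(open("w14.pkl","rb"))
ob=np.array([[236,108],[318.5,107.5],[320,271],[235,271]])
C=np.array([[-30,-60],[30,-60],[30,60],[-30,60]])/1000
def X(p):
    y=p[3]; ex=np.array([np.cos(y),np.sin(y),0]); return p[:3]+C[:,:1]*ex+C[:,1:]*uvec(130,y)+0.007*uvec(40,y)
print(np.round(proj(fr,X(np.r_[PM,SY])),1).tolist())
r=least_squares(lambda p:(proj(fr,X(p))-ob).ravel(),np.r_[PM,SY]); print(r.x,PM,SY,np.round(r.fun,1))
E
python3 -m handwheel '[[0.4,0,0.6,0,0,0],[0.39,0,0.9,0,0,0],[0,0,1,0,0,0],[0,0,1,0,0,0],[0,0,0.6,0,0,0],[0,0,0.3,0,0,0],[0,0,0,0,0,0]]' -1; python3 - <<'E'
from h import *
goto(PM+0.02*uvec(240),tR(240))
E
```

```text
[[235.5, 107.4], [316.7, 107.3], [318.3, 271.6], [233.8, 271.6]]
[ 0.53924779 -0.03475375  0.0815159   0.12780698] [ 0.53826302 -0.03453385  0.082     ] 0.12479104151759457 [ 0.7 -0.4 -0.8 -0.2 -0.4  0.2  0.4  0.3]
clock: 23.05
position: [0.5393, -0.0415, 0.0674]
tool_rot: [-3.14, 0.519, 1.696]
force: [-0.5, 0.6, 0.6]
grip_width: 0.0854
shift tool units [-0.05 -0.    0.15] rotvec frac [-0.0002 -0.0007  0.    ] deg [-0.1 -0.3  0. ]
```

```bash
python3 -m handwheel '[[-0.04,0,0.15,0,0,0],[0,0,0,0,0,0]]' -1; python3 -m handwheel '[[0,0,0,0,0,0],[0,0,0,0,0,0],[0,0,0,0,0,0],[0,0,0,0,0,0],[0,0,0,0,0,0]]' 1 100; python3 - <<'E'
from h import *
import pickle
s=bot.observe();fr=bot.grab_frame("wrist"); cv2.imwrite("pics/w15.png",fr["pixels"])
pickle.dump((fr,s),open("w15.pkl","wb"))
goto(s["position"]+[0,0,0.1],tR(240))
E
```

```text
clock: 23.3
position: [0.5397, -0.0443, 0.065]
tool_rot: [-3.141, 0.519, 1.696]
force: [0.7, -0.4, -0.8]
grip_width: 0.0853
clock: 23.92
position: [0.5398, -0.0438, 0.0655]
tool_rot: [-3.142, 0.519, 1.696]
force: [-4.3, 3.9, 12.1]
grip_width: 0.0583
shift tool units [-1.98  0.   -3.47] rotvec frac [ 0.     -0.0007  0.    ] deg [ 0.  -0.3  0. ]
```

View pics/w15.png

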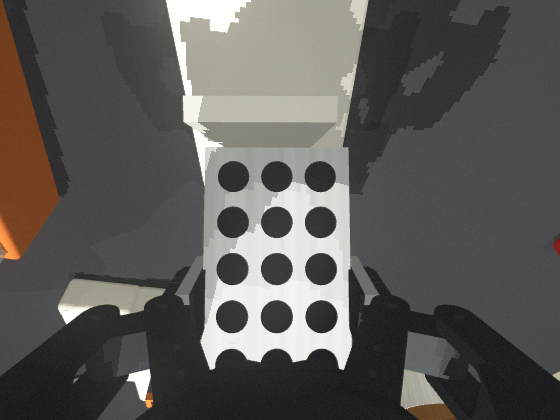

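```bash
python3 -m handwheel '[[-0.1,0,-0.2,0,0,0],[-0.3,0,-0.55,0,0,0],[-0.4,0,-0.7,0,0,0],[-0.5,0,-0.87,0,0,0],[-0.5,0,-0.87,0,0,0],[-0.3,0,-0.5,0,0,0],[0,0,0,0,0.02,0],[0,0,0,0,0.02,0]]'; cat >> h.py <<'E'
SEAT=np.array([0.4886,-0.2706,0.087]); BY=np.radians(-5.0)
def offset():
    P=np.array([0.5392,-0.03475,0.0815]); T=np.array([0.5398,-0.0438,0.0655]); Rg=tR(240.3,np.radians(7.2))
    return Rg.T@(P-T)
E
python3 - <<'E'
from h import *
s=bot.observe(); print(np.round(s["force"],1)); o=offset(); print(o)
R=tR(290,BY); T=SEAT-R@o; print(T); goto(T+[0,0,0.08],R); q()
E
```

```text
clock: 24.98
position: [0.5398, -0.0435, 0.1715]
tool_rot: [3.141, 0.264, 1.697]
force: [-0.5, -0.4, -3.8]
grip_width: 0.0578
[-0.5 -0.4 -3.8]
[-6.28896928e-05  5.38996943e-04 -1.83839067e-02]
[ 0.48861621 -0.26423041  0.06974629]
shift tool units [-7.98 -3.14  3.06] rotvec frac [-0.0014  0.0972  0.0345] deg [-0.5 35.  12.4]
qpos [ 0.22  0.51 -0.55  1.9   0.66  0.96 -0.58]
```

```bash
python3 -m handwheel '[[-0.9,-0.35,0.2,0,0.0195,0.0069],[-0.9,-0.35,0,0,0.0195,0.0069],[-0.9,-0.25,-0.1,0,0.0195,0.0069],[-0.9,-0.2,-0.2,0,0.0195,0.0069],[-0.9,-0.15,-0.3,0,0.0195,0.0069],[-0.9,0,-0.3,0,0,0],[-0.9,0,-0.3,0,0,0],[-0.6,0,-0.2,0,0,0]]'; python3 - <<'E'
from h import *
s=bot.observe(); print(np.round(s["force"],1)); o=offset()
R=tR(290,BY); T=SEAT-R@o; goto(T+[0,0,0.08],R); q()
E
```

```text
clock: 25.98
position: [0.5061, -0.2234, 0.1817]
tool_rot: [-3.132, -0.345, 1.48]
force: [-0.3, -0.3, -3.5]
grip_width: 0.0581
[-0.3 -0.3 -3.5]
shift tool units [-2.02 -0.54  0.64] rotvec frac [-0.0014  0.0007 -0.0005] deg [-0.5  0.3 -0.2]
qpos [ 0.99  0.66 -0.75  1.7   0.12  1.02  0.18]
```

```bash
python3 -m handwheel '[[-0.8,-0.25,0.2,-0.0014,0.0007,-0.0005],[-0.8,-0.25,0.2,0,0,0],[-0.3,0,0.1,0,0,0],[0,0,0,0,0,0],[0,0,0,0,0,0]]'; python3 - <<'E'
from h import *
import pickle
s=bot.observe(); o=offset()
R=tR(290,BY); T=SEAT-R@o; goto(T+[0,0,0.08],R)
fr=bot.grab_frame("wrist"); cv2.imwrite("pics/w16.png",fr["pixels"]); pickle.dump((fr,s),open("w16.pkl","wb"))
fr=bot.grab_frame("scene"); cv2.imwrite("pics/s16.png",cv2.resize(fr["pixels"][150:300,140:320],None,fx=4,fy=4,interpolation=2)); pickle.dump((fr,s),open("s16.pkl","wb"))
fr=bot.grab_frame("top"); cv2.imwrite("pics/t16.png",cv2.resize(fr["pixels"][170:290,280:430],None,fx=4,fy=4,interpolation=2)); pickle.dump((fr,s),open("t16.pkl","wb"))
E
```

```text
clock: 26.6
position: [0.4902, -0.2612, 0.154]
tool_rot: [3.141, -0.351, 1.483]
force: [0.2, 0.2, -3.4]
grip_width: 0.0582
shift tool units [-0.18 -0.05  0.12] rotvec frac [ 0.0001 -0.0003 -0.0001] deg [ 0.  -0.1 -0. ]
```

View pics/w16.png

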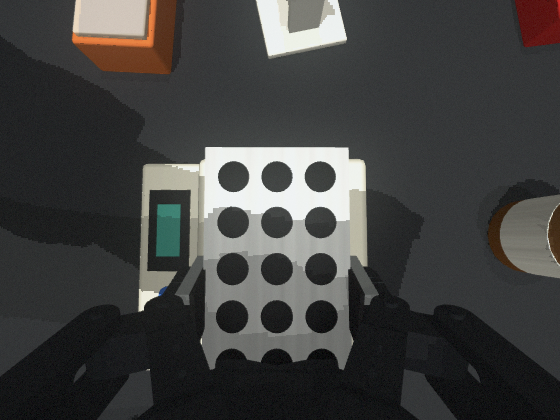

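View pics/s16.png

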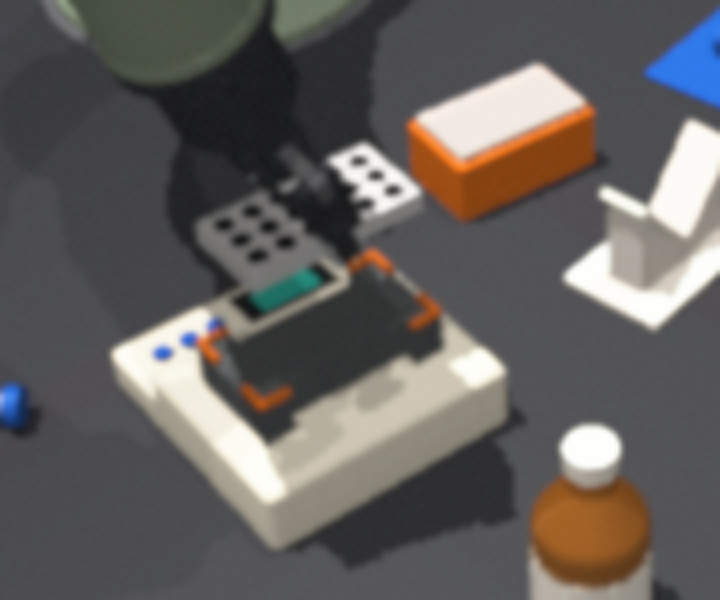

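View pics/t16.png

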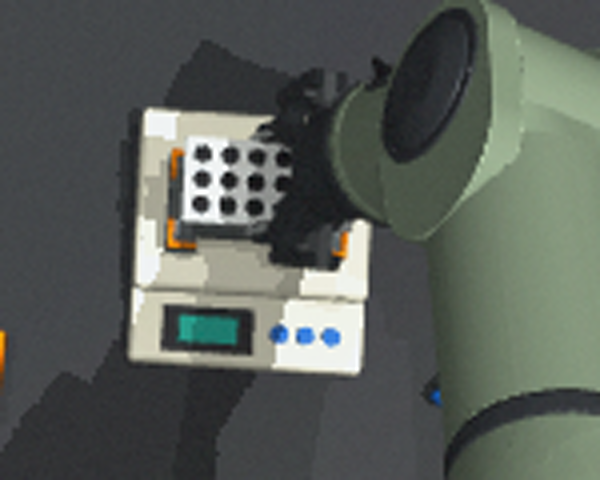

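```bash
python3 - <<'E'
from h import *
s=bot.observe(); o=offset()
R=tR(290,BY); T=SEAT-R@o; goto(T+[0,0,0.016],R)
E
python3 -m handwheel '[[-0.3,-0.05,0.5,0,0,0],[-0.3,0,0.8,0,0,0],[-0.3,0,0.8,0,0,0],[-0.15,0,0.45,0,0,0],[0,0,0,0,0,0],[0,0,0,0,0,0]]'; python3 - <<'E'
from h import *
import pickle
s=bot.observe(); o=offset()
R=tR(290,BY); T=SEAT-R@o; goto(T+[0,0,0.016],R)
fr=bot.grab_frame("wrist"); cv2.imwrite("pics/w17.png",fr["pixels"]); pickle.dump((fr,s),open("w17.pkl","wb"))
cv2.imwrite("pics/w17z.png",cv2.resize(fr["pixels"][90:250,130:390],None,fx=3,fy=3,interpolation=2))
fr=bot.grab_frame("scene"); cv2.imwrite("pics/s17.png",cv2.resize(fr["pixels"][150:300,140:320],None,fx=4,fy=4,interpolation=2)); pickle.dump((fr,s),open("s17.pkl","wb"))
E
```

```text
shift tool units [-1.04 -0.05  2.52] rotvec frac [ 0.0001 -0.0002 -0.0001] deg [ 0.  -0.1 -0. ]
clock: 27.5
position: [0.4886, -0.2646, 0.0852]
tool_rot: [3.141, -0.35, 1.482]
force: [0.2, 0.0, -4.0]
grip_width: 0.0579
shift tool units [ 0.02 -0.   -0.02] rotvec frac [ 0.0002 -0.0002 -0.0002] deg [ 0.1 -0.1 -0.1]
```

View pics/w17z.png

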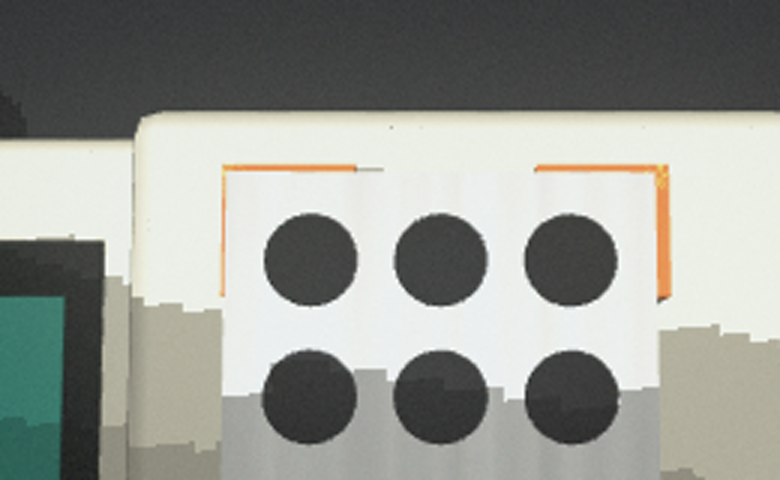

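View pics/s17.png

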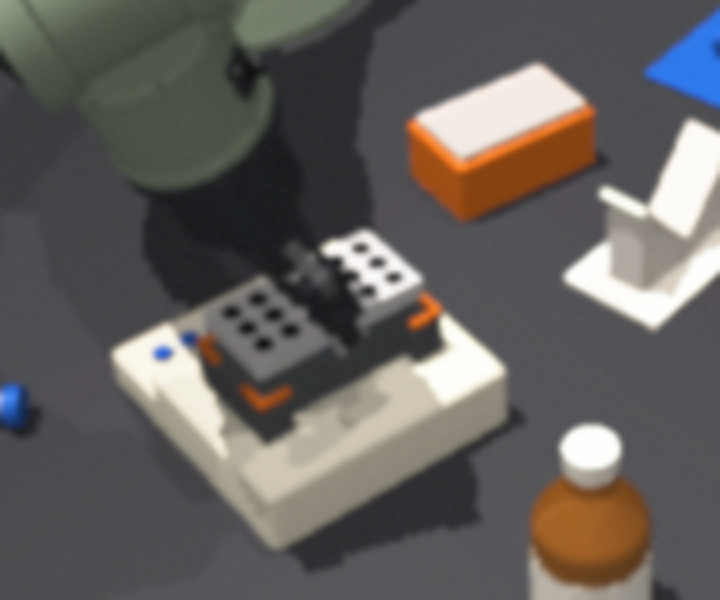

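```bash
python3 - <<'E'
from h import *
import pickle
fr,s=pickle.load(open("w17.pkl","rb"))
a=lambda *p: np.array(p,float)/3+[130,90]
G=onz(fr,a([222,165.5],[669,165.5],[669,297],[222,296]),0.085); 
Rb=Rot.from_euler('z',BY).as_matrix()
o=offset(); R=toolR(s); P=s["position"]+R@o
print("plate centre (grip-based)",P, "rel seat", Rb.T@(P-SEAT))
print("guides rel seat est", np.round((G-SEAT)@Rb,4).tolist())
Q=onz(fr,a([222,172],[659,172],[659,380],[222,380]),P[2]+0.007); print("plate top corners rel seat est",np.round((Q-SEAT)@Rb,4).tolist())
print(np.degrees(Rot.from_matrix(R).as_euler('xyz')), np.round(R[:,1],4), "plate tilt: ")
E
```

```text
plate centre (grip-based) [ 0.48860992 -0.27100536  0.10242424] rel seat [ 4.52074153e-05 -4.02956326e-04  1.54242371e-02]
guides rel seat est [[-0.0365, 0.0671, -0.002], [0.0376, 0.067, -0.002], [0.0372, 0.045, -0.002], [-0.0361, 0.0453, -0.002]]
plate top corners rel seat est [[-0.0309, 0.0592, 0.0224], [0.0303, 0.0592, 0.0224], [0.0298, 0.03, 0.0224], [-0.0304, 0.0301, 0.0224]]
[179.95679351 -20.08029857  84.93498663] [ 9.961e-01 -8.850e-02  7.000e-04] plate tilt:
```

```bash
python3 - <<'E'
from h import *
Rb=Rot.from_euler('z',BY).as_matrix()
R=tR(290.2,BY); T=SEAT+Rb@[0.0007,0.0012,0]-R@offset(); goto(T+[0,0,0.002],R)
E
python3 -m handwheel '[[-0.05,0.03,0.2,0,0.0003,0],[-0.05,0,0.15,0,0,0],[-0.02,0,0.12,0,0,0],[0,0,0,0,0,0],[0,0,0,0,0,0]]';python3 - <<'E'
from h import *
Rb=Rot.from_euler('z',BY).as_matrix()
R=tR(290.2,BY); T=SEAT+Rb@[0.0007,0.0012,0]-R@offset(); goto(T+[0,0,0.002],R); goto(T,R)
E
```

```text
shift tool units [-0.12  0.02  0.54] rotvec frac [ 0.0002  0.0004 -0.0002] deg [ 0.1  0.1 -0.1]
clock: 28.22
position: [0.4892, -0.2634, 0.0728]
tool_rot: [3.141, -0.353, 1.482]
force: [0.1, -0.3, -3.6]
grip_width: 0.058
shift tool units [0.   0.01 0.04] rotvec frac [ 0.0001  0.     -0.0002] deg [ 0.   0.  -0.1]
shift tool units [-0.03  0.01  0.12] rotvec frac [ 0.0001  0.     -0.0002] deg [ 0.   0.  -0.1]
```

```bash
python3 -m handwheel '[[-0.015,0,0.05,0,0,0],[0,0,0,0,0,0]]';python3 -m handwheel '[[-0.015,0,0.04,0,0,0],[0,0,0,0,0,0]]'; python3 -m handwheel '[[-0.01,0,0.03,0,0,0],[0,0,0,0,0,0]]'
```

```text
clock: 28.48
position: [0.4892, -0.2634, 0.0714]
tool_rot: [3.141, -0.352, 1.482]
force: [0.4, -0.4, -3.7]
grip_width: 0.058
clock: 28.72
position: [0.4892, -0.2634, 0.0703]
tool_rot: [3.142, -0.353, 1.482]
force: [0.6, -0.1, -2.9]
grip_width: 0.0581
clock: 28.98
position: [0.4891, -0.2633, 0.0695]
tool_rot: [3.142, -0.353, 1.482]
force: [-0.1, 0.3, -3.8]
grip_width: 0.0583
```

```bash
python3 -m handwheel '[[-0.01,0,0.03,0,0,0],[0,0,0,0,0,0]]';python3 -m handwheel '[[-0.01,0,0.03,0,0,0],[0,0,0,0,0,0]]'; python3 - <<'E'
from h import *
fr=bot.grab_frame("scene"); cv2.imwrite("pics/s18.png",cv2.resize(fr["pixels"][180:280,170:290],None,fx=6,fy=6,interpolation=2))
fr=bot.grab_frame("wrist"); cv2.imwrite("pics/w18z.png",cv2.resize(fr["pixels"][90:250,130:390],None,fx=3,fy=3,interpolation=2))
E
```

```text
clock: 29.22
position: [0.4892, -0.2634, 0.0691]
tool_rot: [3.141, -0.352, 1.482]
force: [-2.8, -0.2, 5.1]
grip_width: 0.0582
clock: 29.48
position: [0.4892, -0.2633, 0.069]
tool_rot: [3.141, -0.352, 1.482]
force: [-7.2, -0.1, 19.8]
grip_width: 0.0581
```

View pics/s18.png

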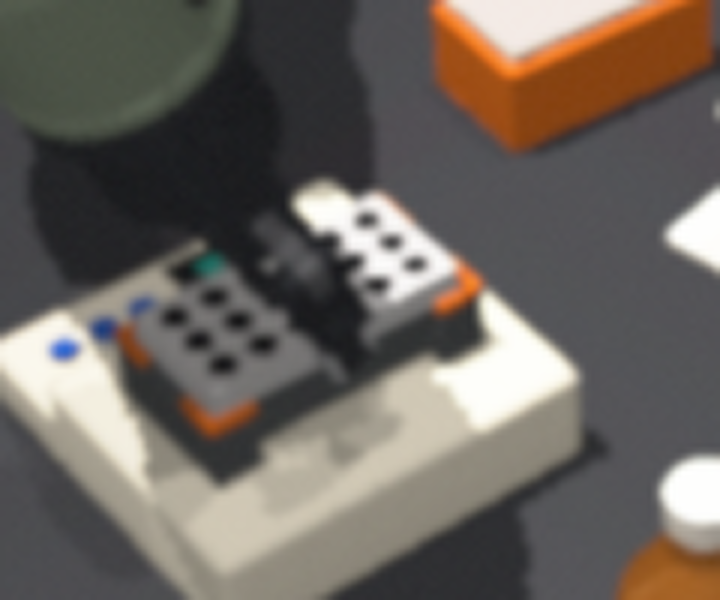

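View pics/w18z.png

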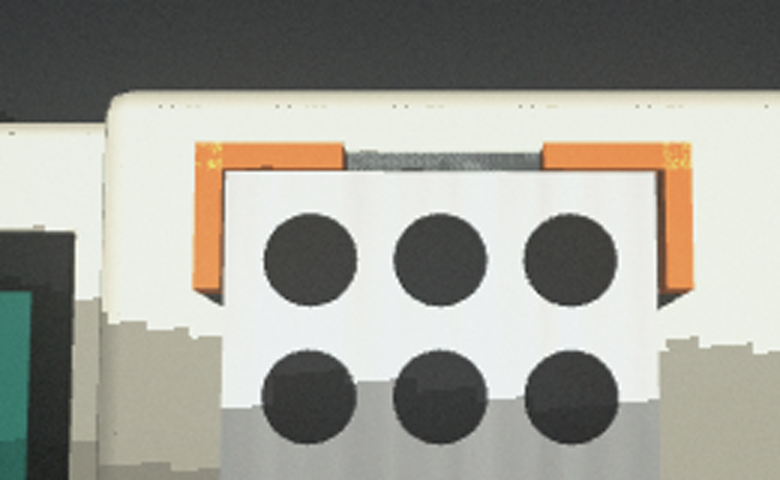

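```bash
python3 -m handwheel '[[0.01,0,-0.05,0,0,0],[0,0,0,0,0,0]]'; python3 -m handwheel '[[0,0,0,0,0,0],[0,0,0,0,0,0],[0,0,0,0,0,0],[0,0,0,0,0,0],[0.1,0,-0.3,0,0,0],[0.34,0,-0.94,0,0,0],[0.34,0,-0.94,0,0,0],[0.34,0,-0.94,0,0,0]]' -1;  python3 - <<'E'
from h import *
fr=bot.grab_frame("scene"); cv2.imwrite("pics/s19.png",cv2.resize(fr["pixels"][180:280,170:290],None,fx=6,fy=6,interpolation=2))
fr=bot.grab_frame("wrist"); cv2.imwrite("pics/w19.png",fr["pixels"])
E
```

```text
clock: 29.82
position: [0.4892, -0.2636, 0.0692]
tool_rot: [3.141, -0.352, 1.482]
force: [0.3, -1.0, -1.1]
grip_width: 0.0583
clock: 30.82
position: [0.4891, -0.2641, 0.1534]
tool_rot: [3.141, -0.352, 1.482]
force: [-0.3, -0.4, 0.5]
grip_width: 0.0852
```

View pics/s19.png

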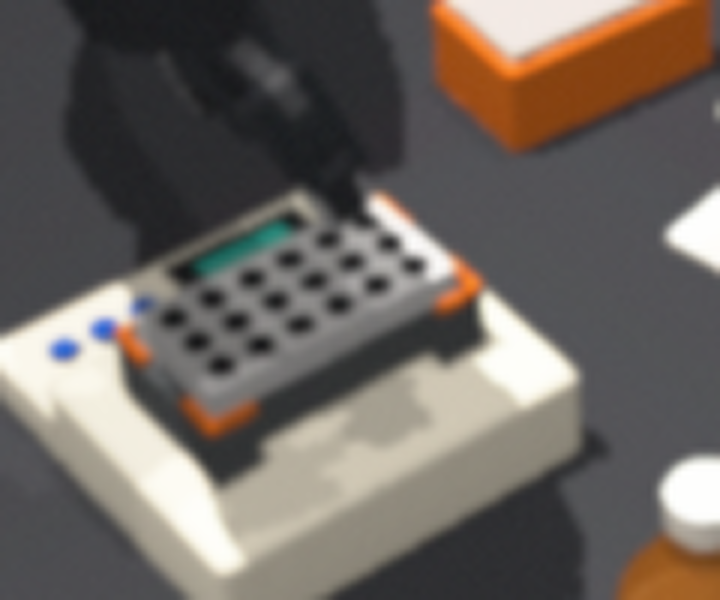

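View pics/w19.png

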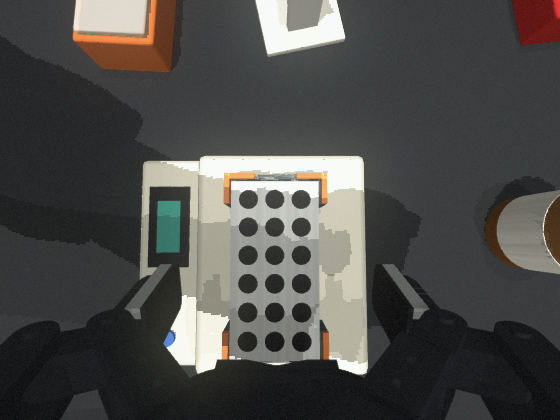

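```bash
python3 -m handwheel '[[0.34,0,-0.94,0,0,0],[0.34,0,-0.94,0,0,0],[0.3,0,-0.9,0,-0.025,0],[0,0,-0.9,0,-0.025,0],[-0.9,0,-0.5,0,0,0],[-0.9,0,0,0,0,0],[0,0,0,0,0,0]]' -1;  python3 - <<'E'
from h import *
fr=bot.grab_frame("wrist"); cv2.imwrite("pics/w20.png",fr["pixels"])
import pickle; pickle.dump(fr,open("w20.pkl","wb"))
fr=bot.grab_frame("scene"); cv2.imwrite("pics/s20.png",fr["pixels"])
fr=bot.grab_frame("top"); cv2.imwrite("pics/t20.png",fr["pixels"])
print(bot.observe()["force"])
E
```

```text
clock: 31.8
position: [0.4834, -0.3172, 0.2572]
tool_rot: [-3.14, -0.039, 1.478]
force: [0.4, 0.0, 0.5]
grip_width: 0.0854
[-0.06770628 -0.40552188  1.33711186]
```

View pics/w20.png

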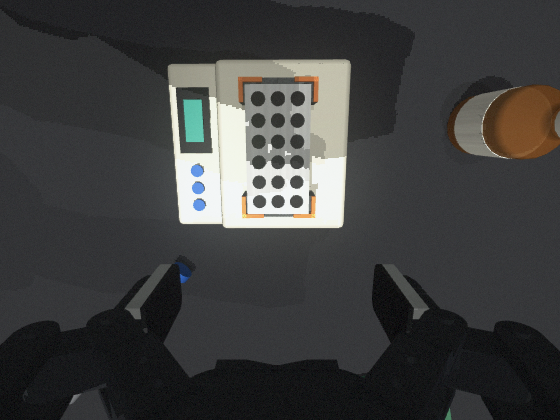

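View pics/s20.png

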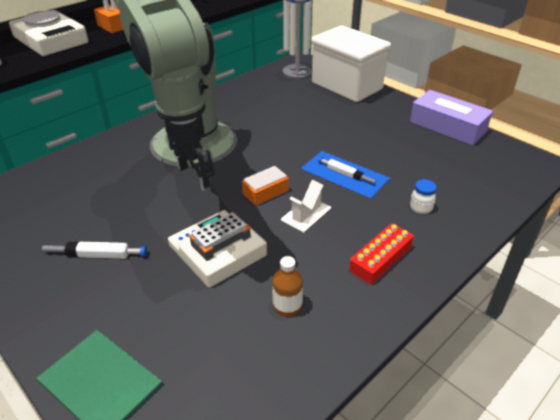

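View pics/t20.png

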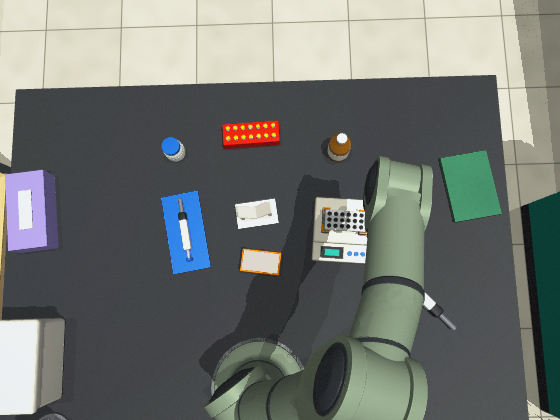

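```bash
python3 - <<'E'
from h import *
import pickle
fr=pickle.load(open("w20.pkl","rb"))
cv2.imwrite("pics/w20z.png",cv2.resize(fr["pixels"][65:230,225:335],None,fx=3.6,fy=3.6,interpolation=2))
Rb=Rot.from_euler('z',BY).as_matrix()
for z in (0.094,):
    e=np.array([[x,y,0] for x in(-.03,.03) for y in(-.06,.06)])@Rb.T+[SEAT[0],SEAT[1],z]
    print((proj(fr,e)-[225,65])*3.6)
E
```

```text
[[ 81.26296764 535.41017243]
 [ 68.81014703  67.21590229]
 [301.11878758 534.54933327]
 [310.24118529  65.91897168]]
```

View pics/w20z.png

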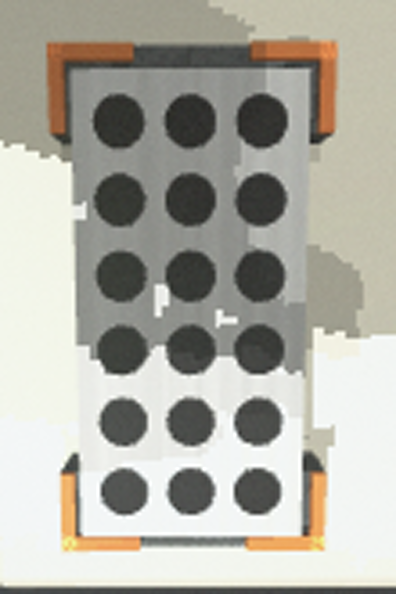

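```bash
python3 -c "
from workcell import bot
print(bot.job_done(), bot.observe()['clock'])"
```

```text
the job is handed in; nothing more can be done
the job is handed in; nothing more can be done
```

The job is done and handed in at about 32 s of the 67 s allowed. The pipette lies along the middle of the blue mat. The plate lies wells up on the dry bath's seat, between the orange guides.

**Pipette:** I took the smaller of the two, the one lying on the bath. It was lifted off the seat, laid along the mat's centre line and released. The last pictures show it still there. One lowering step pressed it on the mat with 34 N; I backed off to no load before letting go.

**Plate:** I gripped it by its long sides, lifted it off the +y wall and turned it over onto the -y wall. I then gripped it again near its centre, levelled it and lowered it until the seat pushed back (up to 20 N). It did not touch the guides on the way in.

**Last checks:** After release, the plate's top corners were within about 1 pixel of where a flat, fully seated plate should show. Gaps to all the guides were visible. In the scene and top views, the rack, jar, tip box and bottle look unmoved, by eye only. The gripper was open and clear, with about 1 N on the wrist. No check failed or disagreed.

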